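# Load a bottle carrier for the ultrasonic degassing bath

### The job

Load the steel bottle carrier for the ultrasonic bath: stand the small red-capped bottle in the end well next to the wire pull handle, the small blue-capped bottle in the other end well, and the large yellow-capped bottle in the middle well between them. The two small bottles are light enough to float, so slip the weight ring of the same colour as the cap over each of them, down past the cap until it rests on the bottle's shoulder. Set everything down gently, dropping nothing, and leave the black-capped bottle, the wash bottle and the beaker standing where they are.

Things in the scene. Friction and masses are not known exactly. Their poses are not given: they have to be found in the camera images.
- carrier: steel bottle carrier, fixed, 258 (x) x 100 (y) x 36 mm; origin under its centre on the work surface, z up. Pierced deck, top at z = 36 mm, over a floor plate, top at z = 8 mm. Round wells on its x axis: 68 mm wide at x = +88 mm (next to the pull handle), 83 mm at x = 0, 68 mm at x = -88 mm. Low wire pull handle with black grip juts 25 mm from the +x end only, 28 mm high.
- red_bottle: small amber glass bottle, red screw cap, 55 mm diameter, 105 mm high; cap 34 mm diameter from 89 to 105 mm; the shoulder widens at once below it, so a cap grip keeps the fingertips above 89 mm. Its foot is uneven: it stands leaning by up to 0.05 rad (the cap up to 5 mm off the foot's centre). Origin under its centre, z up its axis. About 0.17 kg
- blue_bottle: small clear glass bottle with white contents, blue screw cap, 55 mm diameter, 108 mm high; cap 34 mm diameter from 92 to 108 mm; shoulder, foot and lean as the red-capped one's. Origin under its centre, z up its axis. About 0.18 kg
- yellow_bottle: large amber glass bottle, yellow screw cap, 69 mm diameter, 146 mm high; cap 43 mm diameter from 124 to 146 mm, shoulder below it. Leans up to 0.05 rad; heavy, swings in a weak cap grip. Origin under its centre, z up its axis. About 0.33 kg
- red_ring: red weight ring, 68 mm outside, 48 mm hole, 20 mm high, lying flat; seated on a small bottle its underside lies about 75 mm above the bottle's foot. Origin at the centre of its underside, z along its axis. About 0.2 kg
- blue_ring: blue weight ring, same size and weight as the red one; origin at the centre of its underside, z along its axis
- black_bottle: large amber glass bottle with a black screw cap, 69 mm diameter, 147 mm high; stays where it is. Origin under its centre
- wash_bottle: white plastic wash bottle with a bent spout, 81 x 97 x 234 mm, at the back; stays where it is. Origin under its centre. To the left of it the round white nose of the instrument behind juts over the surface from x = 0.69 m on (y 0.04 to 0.22 m, z 0.2 to 0.45 m): keep wrist and gripper clear of that
- beaker: empty clear beaker, 56 mm diameter, 70 mm high, near the front edge; stays where it is. Origin under its centre

How it is judged:
By the outcome, as a careful person would: the job done as asked, in the order asked, and still so for the second after the job is handed in, with the robot touching nothing.
It also fails if it takes over 144 s, if anything falls off the work surface, if the arm or the gripper's body presses on something with over 40 N, if the wrist force passes 120 N, or if a joint passes its speed limit or range.

### The arm

A 6-joint arm with a two-finger parallel gripper is mounted at the origin on a cart in front of the work surface, level with it; the furniture and walls round the work are solid. World frame = base frame: x ahead of the robot, y to its left, z up, the work surface at z = 0. Lengths are in m, angles in rad, forces in N, time in s.
With the tool pointing down it reaches from about 0.35 to 0.975 m from the base axis. Payload 4.9 kg.
Tool frame: the origin (TCP) lies at the very end of the fingers, on their centre line; the grasp point (between the pads) lies 19 mm behind it; z points along the fingers, y is the line along which they close (so a half turn about z gives the same grasp; the last joint's range is limited). The gripper opens to 85 mm and grips with 20 to 120 N. Pads are 22 mm wide; open, the fingers measure 114 mm over their backs; the gripper's body (76 mm by 85 mm) begins 54 mm behind the grasp point. The pads swing forward as they close: fully open they stand 13 mm farther back than shut.
Start: joints at [-1.412, 0.053, 1.613, -0, 1.476, -0.119], TCP at [0.171, -0.601, 0.231] pointing down, gripper open.
Joint ranges: [-3.01, 3.01], [-1.01, 2.22], [0.06, 2.58], [-1.02, 4.17], [0.09, 2.62], [-3.14, 3.14]. Speed limits (rad/s): [2.57, 2.57, 3.14, 3.14, 3.14, 3.14].

### API

Orientations are given as a rotation vector (axis times angle).
In Python, from station import get_obs, optics, ctrl gives the robot as it stands.
- The arm moves only by the shell command python3 -m pendant 'ROWS' [FORCE]. ROWS is JSON, a list of rows, each a list of 3 entries, a list of its own where there are three numbers: the shift along the tool's x, y, z in mm, then the turn, a rotation vector about the tool's x, y, z in rad, then the opening, from 0 (shut) to 1 (fully open). A call has 1 to 12 rows; each row shifts and turns the commanded pose from where the row before left it, along the tool's axes as they then stand; what a row does not reach is not made up. A row lasts 1/12 s, in which the tool goes at most 41.7 mm and 7.16 degrees, less where a joint would pass 70% of its speed; a pose out of reach is approached as far as the arm can. A call is refused whole if a number of a shift passes 41.7 or a number of a turn 0.125, either way. A call with a gripper value outside its range is refused whole. The fingers move at their own pace and stop on an object; FORCE is the grip in N (left out, the last holds). Time passes only in rows, so rows that do not move let the fingers close. It gives the time, the measured TCP pose, the force, the opening and the grip force at its end, in the units of the state.
- get_obs(): the state, without advancing time (a new reading comes with each control period).
- optics.get_image(name): name is "scene" or "side" or "wrist"; returns the picture (420x560x3 uint8, red, green, blue); there is no depth.
- optics.camera_model(name): a dict with "fx", "fy", "cx", "cy" (pixels), "cam_to_world" (4x4, takes a point from camera to world coordinates). Camera axes: x right, y up, looking along -z (the intrinsics and any distortion apply to the point x, -y, -z); pixel columns grow to the right and rows downward; lengths in m; the calibration is good to about 2 mm. A picture is of the moment at which its call begins: read the wrist's pose just before it. camera_model takes no time and is no camera call; for the wrist camera it gives the pose at the moment of the call.
- ctrl.finish_job(): hands the job in; it is judged then, once.
The state is a dict: "t": time; "q": joint angles; "dq": joint speeds; "effort": joint torques, N m; "tool_pos": TCP position; "tool_rot": TCP orientation; "contact_force": force on the tool from outside, world axes, zero at the start; "wrist_torque": the same for the moment, N m; "opening": finger opening in m; "grip_force": force on a finger pad.
Only numpy, scipy, OpenCV 4.12 (cv2) and the standard library are available. Lean on these libraries where they do the work, as an engineer would, in place of code of your own. Each camera call takes 0.05 s, during which the arm holds its last target. There are 200 camera calls.

## Working session

There is one attempt and no reset: what is moved stays moved. The work goes in short steps, Python scripts to look and compute and a shell command to move; the robot and the scene stay as the last step left them, time stands still between calls to the robot, and variables do not carry over. Pictures are saved under pics/ and viewed, at most 16 in all, crops included, and the job is handed in when it is done.

```bash
ls; mkdir -p pics
python3 - <<'E'
from station import get_obs, optics, ctrl
import cv2,numpy as np
for n in("scene","side"):
    cv2.imwrite(f"pics/{n}0.png",optics.get_image(n)[...,::-1]);m=optics.camera_model(n);print(n,{k:(np.round(v,3).tolist()) for k,v in m.items()})
o=get_obs();print(o)
E
```

```text
pics
scene {'fx': 463.604, 'fy': 463.604, 'cx': 286.381, 'cy': 209.642, 'cam_to_world': [[-0.829, 0.269, -0.49, 0.101], [-0.559, -0.366, 0.744, 0.721], [0.021, 0.891, 0.454, 0.469], [0.0, 0.0, 0.0, 1.0]]}
side {'fx': 414.807, 'fy': 414.807, 'cx': 274.792, 'cy': 211.571, 'cam_to_world': [[-0.884, 0.236, -0.403, 0.148], [-0.467, -0.453, 0.76, 0.763], [-0.003, 0.86, 0.51, 0.549], [0.0, 0.0, 0.0, 1.0]]}
{'t': 0.1, 'q': array([-1.41200842e+00,  5.32875180e-02,  1.61418904e+00,  1.96179655e-05,
        1.47599562e+00, -1.18980920e-01]), 'dq': array([-1.09041424e-03,  1.51571710e-03, -2.37875103e-03, -1.82820947e-03,
       -2.61546367e-03,  9.76369431e-06]), 'effort': array([ 9.27169240e-04, -3.94904888e+01, -3.71360850e+01, -3.11690496e-05,
        3.92705173e-03,  7.62669885e-06]), 'tool_pos': array([ 0.17130719, -0.60046638,  0.2301687 ]), 'tool_rot': array([-3.10948139e+00, -4.34653813e-01,  2.80726815e-05]), 'contact_force': array([0.81903338, 0.487847  , 0.03438324]), 'wrist_torque': array([0.01973343, 0.00911566, 0.00611814]), 'grip_force': 0.0, 'opening': 0.08572100679140739}
```

View pics/scene0.png

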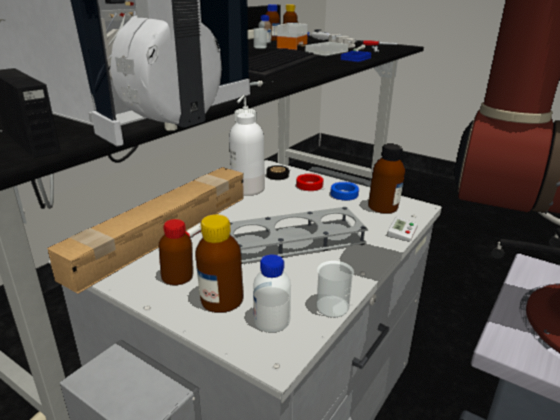

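View pics/side0.png

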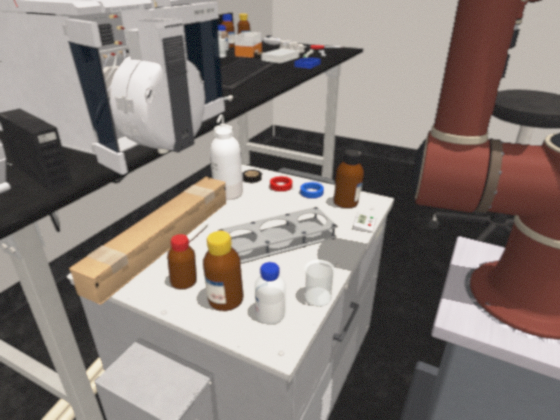

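The scene view shows red, yellow and blue caps at (175,229), (216,229) and (272,265). The red and blue rings are at (310,182) and (345,190), the carrier is around (295,235), the black bottle at (388,150), the beaker at (334,290) and the wash bottle at (247,150). The side view agrees.

```bash
cat > h.py <<'E'
from station import get_obs, optics, ctrl
import cv2,numpy as np
from scipy.spatial.transform import Rotation as R
def ray(m,u,v):
    T=np.array(m["cam_to_world"]);d=np.array([(u-m["cx"])/m["fx"],-(v-m["cy"])/m["fy"],-1.]);return T[:3,3],T[:3,:3]@d
def at(m,u,v,z):
    o,d=ray(m,u,v);return (o+d*(z-o[2])/d[2])
def proj(m,P):
    T=np.array(m["cam_to_world"]);p=(np.asarray(P)-T[:3,3])@T[:3,:3];return np.array([m["cx"]+m["fx"]*p[...,0]/-p[...,2],m["cy"]-m["fy"]*p[...,1]/-p[...,2]]).T
def tri(obs):
    A=np.zeros((3,3));b=np.zeros(3)
    for m,u,v in obs:
        o,d=ray(m,u,v);d=d/np.linalg.norm(d);M=np.eye(3)-np.outer(d,d);A+=M;b+=M@o
    return np.linalg.solve(A,b)
HUE={'red':[(0,6),(174,180)],'yellow':[(22,34)],'blue':[(105,125)]}
def blobs(img,c,amin=40,s=150,v=70):
    h=cv2.cvtColor(img,cv2.COLOR_RGB2HSV);k=np.zeros(h.shape[:2],np.uint8)
    for a,b in HUE[c]: k|=cv2.inRange(h,(a,s,v),(b,255,255))
    n,l,st,ce=cv2.connectedComponentsWithStats(k)
    return [(st[i].tolist(),ce[i].round(1).tolist()) for i in range(1,n) if st[i][4]>amin],l
def snap(n,f=None):
    m=optics.camera_model(n);i=optics.get_image(n)
    if f: cv2.imwrite(f"pics/{f}.png",i[...,::-1])
    return m,i
E
python3 - <<'E'
from h import *
np.set_printoptions(precision=3,suppress=True)
M={}
for n in("scene","side"):
    i=cv2.imread(f"pics/{n}0.png")[...,::-1];M[n]=optics.camera_model(n)
    for c in HUE: print(n,c,blobs(i,c)[0])
m=M["scene"]
print("black",at(m,394,150,.147),"beaker top",at(m,334,267,.07),"wash",at(m,247,118,.19),"carrier ends",at(m,362,232,.03),at(m,345,213,.036),at(m,365,243,.036),at(m,245,258,.036),at(m,240,225,.036))
w=optics.camera_model("wrist");o=get_obs();T=np.eye(4);T[:3,:3]=R.from_rotvec(o['tool_rot']).as_matrix();T[:3,3]=o['tool_pos']
print(T);print(np.linalg.inv(T)@w["cam_to_world"],w["fx"],w["cx"],w["cy"])
i=cv2.imread("pics/scene0.png")[170:350,150:430];cv2.imwrite("pics/z.png",cv2.resize(i,None,fx=2.8,fy=2.8,interpolation=2))
E
```

```text
scene red [([363, 41, 16, 4, 59], [370.4, 42.5]), ([522, 52, 25, 61, 412], [534.8, 91.8]), ([466, 120, 86, 60, 3481], [509.2, 149.1]), ([297, 174, 26, 17, 373], [309.3, 181.9]), ([163, 219, 27, 20, 382], [174.5, 228.6]), ([544, 333, 16, 14, 104], [553.7, 338.7])]
scene yellow [([286, 5, 9, 6, 51], [289.9, 7.5]), ([201, 214, 29, 29, 699], [215.0, 227.9])]
scene blue [([268, 5, 9, 6, 54], [272.0, 7.5]), ([341, 51, 30, 11, 254], [355.6, 55.7]), ([331, 182, 28, 18, 408], [344.1, 190.6]), ([261, 255, 23, 22, 435], [271.6, 265.4])]
side red [([271, 177, 21, 14, 218], [280.8, 183.4]), ([171, 234, 17, 18, 257], [179.1, 242.6])]
side yellow [([208, 231, 23, 24, 439], [218.8, 242.8])]
side blue [([222, 14, 10, 6, 43], [226.7, 17.0]), ([295, 58, 25, 11, 207], [307.1, 62.6]), ([301, 183, 22, 14, 210], [311.7, 189.6]), ([261, 263, 17, 17, 237], [269.4, 270.9])]
black [ 0.421 -0.167  0.147] beaker top [0.365 0.184 0.07 ] wash [ 0.714 -0.048  0.19 ] carrier ends [ 0.405 -0.007  0.03 ] [ 0.464 -0.048  0.036] [0.379 0.037 0.036] [0.524 0.203 0.036] [0.604 0.117 0.036]
[[ 0.962  0.274 -0.     0.171]
 [ 0.274 -0.962  0.002 -0.6  ]
 [ 0.    -0.002 -1.     0.23 ]
 [ 0.     0.     0.     1.   ]]
[[-0.     0.953  0.302  0.076]
 [ 1.     0.     0.     0.001]
 [ 0.     0.302 -0.953 -0.143]
 [ 0.     0.     0.     1.   ]] 350.9107224619941 279.38754243888224 210.2657077435098
```

View pics/z.png

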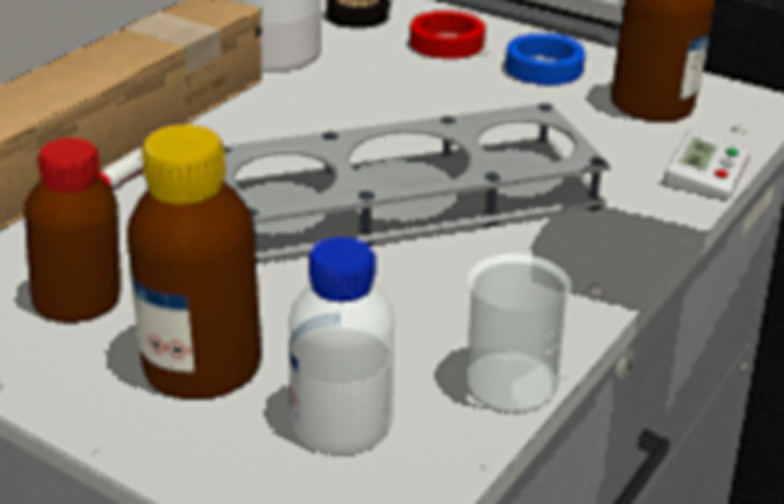

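The zoom shows no handle at the carrier's right (near) end, and the yellow bottle hides the left end. I'll go above the work for a wrist view.

```bash
R='[21.5,-22,-8],[0,0,0],1'
python3 -m pendant '[[[21.5,-22,-8],[0,0,0],1],[[21.5,-22,-8],[0,0,0],1],[[21.5,-22,-8],[0,0,0],1],[[21.5,-22,-8],[0,0,0],1],[[21.5,-22,-8],[0,0,0],1],[[21.5,-22,-8],[0,0,0],1],[[21.5,-22,-8],[0,0,0],1],[[21.5,-22,-8],[0,0,0],1],[[21.5,-22,-8],[0,0,0],1],[[21.5,-22,-8],[0,0,0],1],[[21.5,-22,-8],[0,0,0],1],[[21.5,-22,-8],[0,0,0],1]]'
python3 -m pendant '[[[21.5,-22,-8],[0,0,0],1],[[21.5,-22,-8],[0,0,0],1],[[21.5,-22,-8],[0,0,0],1],[[21.5,-22,-8],[0,0,0],1],[[21.5,-22,-8],[0,0,0],1],[[21.5,-22,-8],[0,0,0],1],[[21.5,-22,-8],[0,0,0],1],[[21.5,-22,-8],[0,0,0],1],[[21.5,-22,-8],[0,0,0],1],[[21.5,-22,-8],[0,0,0],1],[[21.5,-22,-8],[0,0,0],1],[[21.5,-22,-8],[0,0,0],1]]'
python3 -m pendant '[[[0,0,0],[0,0,0],1],[[0,0,0],[0,0,0],1],[[0,0,0],[0,0,0],1]]'
python3 - <<'E'
from h import *
m,i=snap("wrist","w1");np.save("w1.npy",m,allow_pickle=True)
E
```

```text
t: 1.1
tool_pos: [0.3473, -0.2748, 0.3272]
tool_rot: [-3.111, -0.434, 0.0]
contact_force: [0.4, -0.3, -1.0]
opening: 0.0855
grip_force: 0.0
t: 2.1
tool_pos: [0.5231, 0.0498, 0.4231]
tool_rot: [-3.111, -0.436, 0.001]
contact_force: [0.1, -0.3, -0.6]
opening: 0.0853
grip_force: 0.0
t: 2.35
tool_pos: [0.5225, 0.048, 0.4226]
tool_rot: [3.111, 0.435, -0.002]
contact_force: [-0.1, -0.7, -0.1]
opening: 0.0855
grip_force: 0.0
```

View pics/w1.png

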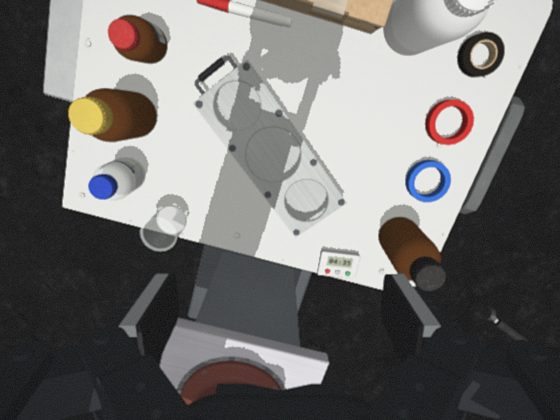

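The wrist view from above shows the handle at the upper-left end of the carrier (215,68), so the red bottle's well is at (238,103), the middle at (273,153) and the blue bottle's at (307,199). Caps: red (124,32), yellow (88,117), blue (103,186). Rings: red (449,122), blue (428,180).

```bash
cat >> h.py <<'E'
from scipy.optimize import least_squares
def cyl(x,y,r,z0,z1):
    a=np.linspace(0,2*np.pi,48,endpoint=False);c=np.c_[x+r*np.cos(a),y+r*np.sin(a)]
    return np.r_[np.c_[c,0*a+z0],np.c_[c,0*a+z1]]
def hullc(m,P):
    h=cv2.convexHull(proj(m,P).astype(np.float32));M=cv2.moments(h);return np.array([M['m10'],M['m01']])/M['m00']
def blobhull(img,c,near,**k):
    b,l=blobs(img,c,**k);j=min(b,key=lambda q:np.hypot(*(np.array(q[1])-near)))
    i=l[int(0),0]
    h=cv2.cvtColor(img,cv2.COLOR_RGB2HSV)
    n=[q for q in range(1,l.max()+1) if (l==q).sum()==j[0][4] and abs(np.argwhere(l==q).mean(0)[::-1]-j[1]).max()<.2][0]
    H=cv2.convexHull(np.argwhere(l==n)[:,::-1].astype(np.float32));M=cv2.moments(H);return np.array([M['m10'],M['m01']])/M['m00']
def fit(obs,r,z0,z1,x0=(.5,.1)):
    f=lambda p:np.concatenate([hullc(m,cyl(*p,r,z0,z1))-c for m,c in obs])
    s=least_squares(f,x0,x_scale=.1,diff_step=1e-3);return s.x,s.fun
E
python3 - <<'E'
from h import *
np.set_printoptions(precision=4,suppress=True)
W=np.load("w1.npy",allow_pickle=True).item();I={n:cv2.imread(f"pics/{f}.png")[...,::-1].copy() for n,f in(("scene","scene0"),("side","side0"),("wrist","w1"))}
M={"scene":optics.camera_model("scene"),"side":optics.camera_model("side"),"wrist":W}
for nm,c,r,z0,z1,pts in (("red","red",.017,.089,.105,[(175,229),(179,243),(124,32)]),("blue","blue",.017,.092,.108,[(272,265),(269,271),(103,186)]),("yellow","yellow",.0215,.124,.146,[(215,228),(219,243),(88,117)]),("rring","red",.034,0,.02,[(309,182),(281,183),(449,122)]),("bring","blue",.034,0,.02,[(344,190),(312,190),(428,180)])):
    o=[(M[n],blobhull(I[n],c,p)) for n,p in zip(M,pts)]
    print(nm,fit(o,r,z0,z1),"wrist only",fit(o[2:],r,z0,z1)[0])
B=np.array([[246,66],[199,104],[279,113],[232,148],[313,162],[268,195],[341,202],[297,232]])
P=np.array([at(W,u,v,.037)[:2] for u,v in B]);print(P)
mid=(P[::2]+P[1::2])/2;c=P.mean(0);d=mid[0]-mid[3];yaw=np.arctan2(*d[::-1]);u=d/np.hypot(*d);print("centre",c,yaw,np.hypot(*d),"wells",c+.088*u,c,c-.088*u)
print("bottoms beaker",at(W,171,220,0),"handle",at(W,215,68,.028))
for n,p in(("redb",(150,40)),("yel",(130,112)),("blue",(125,177))):pass
E
```

```text
red (array([0.6148, 0.2702]), array([-0.5083, -1.8657,  0.853 , -1.7583, -1.2748,  0.3267])) wrist only [0.6156 0.2688]
blue (array([0.4201, 0.2704]), array([ 0.0123, -0.7485,  0.192 , -1.4761, -1.1369,  0.3102])) wrist only [0.421 0.269]Traceback (most recent call last):
  File "<stdin>", line 6, in <module>
  File "h.py", line 32, in blobhull
    b,l=blobs(img,c,**k);j=min(b,key=lambda q:np.hypot(*(np.array(q[1])-near)))
                           ~~~^^^^^^^^^^^^^^^^^^^^^^^^^^^^^^^^^^^^^^^^^^^^^^^^^
ValueError: min() iterable argument is empty
```

```bash
sed -i "s/(22,34)/(19,38)/" h.py
cat > m1.py <<'E'
from h import *
np.set_printoptions(precision=4,suppress=True)
W=np.load("w1.npy",allow_pickle=True).item();I={n:cv2.imread(f"pics/{f}.png")[...,::-1].copy() for n,f in(("scene","scene0"),("side","side0"),("wrist","w1"))}
M={"scene":optics.camera_model("scene"),"side":optics.camera_model("side"),"wrist":W}
print(cv2.cvtColor(I["wrist"],cv2.COLOR_RGB2HSV)[117,88])
for nm,c,r,z0,z1,pts in (("yellow","yellow",.0215,.124,.146,[(215,228),(219,243),(88,117)]),("rring","red",.034,0,.02,[(309,182),(281,183),(449,122)]),("bring","blue",.034,0,.02,[(344,190),(312,190),(428,180)])):
    o=[(M[n],blobhull(I[n],c,p,s=110)) for n,p in zip(M,pts)]
    print(nm,fit(o,r,z0,z1),"wrist only",fit(o[2:],r,z0,z1)[0])
B=np.array([[246,66],[199,104],[279,113],[232,148],[313,162],[268,195],[341,202],[297,232]])
P=np.array([at(W,u,v,.037)[:2] for u,v in B]);print(P)
mid=(P[::2]+P[1::2])/2;c=P.mean(0);d=mid[0]-mid[3];yaw=np.arctan2(*d[::-1]);u=d/np.hypot(*d);print("centre",c,yaw,np.hypot(*d),"wells",c+.088*u,c,c-.088*u)
print("wells direct",at(W,238,103,.036),at(W,307,199,.036))
E
python3 m1.py
python3 - <<'E'
import cv2
i=cv2.imread("pics/w1.png")[10:215,60:360];cv2.imwrite("pics/w1z.png",cv2.resize(i,None,fx=2.6,fy=2.6,interpolation=2))
E
```

```text
[ 24 146 225]
yellow (array([0.5158, 0.2797]), array([ 0.2217, -1.2676, -0.0989, -2.2192, -1.3618,  0.4553])) wrist only [0.5168 0.2782]
rring (array([ 0.6349, -0.1909]), array([ 0.1837,  0.2985,  0.0253, -0.265 , -0.0261, -0.1358])) wrist only [ 0.6347 -0.191 ]
bring (array([ 0.5404, -0.196 ]), array([-0.0206,  0.5695, -0.015 , -0.5483,  0.0112, -0.0036])) wrist only [ 0.5403 -0.196 ]
[[ 0.6252  0.1253]
 [ 0.5574  0.1779]
 [ 0.577   0.0637]
 [ 0.5092  0.1174]
 [ 0.5223 -0.0054]
 [ 0.4538  0.0464]
 [ 0.4742 -0.0666]
 [ 0.4071 -0.0148]]
centre [0.5158 0.0555] 0.9063460712021899 0.24430891513180616 wells [0.57   0.1248] [0.5158 0.0555] [ 0.4615 -0.0138]
wells direct [0.5741 0.1243 0.036 ] [ 0.464  -0.0141  0.036 ]
```

View pics/w1z.png

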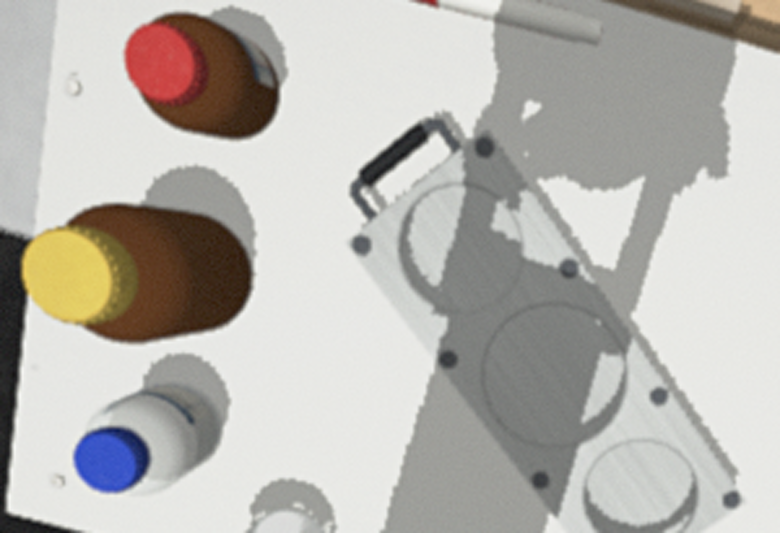

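The close crop confirms the handle at the far-left end and puts the wells at about (237,106), (273,154) and (306,201) in the full image. This matches the fit from the deck bolts.

```bash
cat > go.py <<'E'
import sys
from h import *
o=get_obs();t=np.array([float(v) for v in sys.argv[1:4]]);Rm=R.from_rotvec(o['tool_rot']).as_matrix()
yaw=np.arctan2(Rm[1,0],Rm[0,0])
print("pos",o['tool_pos'].round(4),"F",o['contact_force'].round(1),"open",round(o['opening'],4),"tool delta mm",(Rm.T@(t-o['tool_pos'])*1000).round(1),"yaw",yaw.round(4),"tilt",Rm[:,2].round(4),"q",o['q'].round(2))
if len(sys.argv)>4:
    y=float(sys.argv[4]);print("turn about tool",R.from_matrix(Rm.T@np.array([[np.cos(y),np.sin(y),0],[np.sin(y),-np.cos(y),0],[0,0,-1]])).as_rotvec().round(4))
E
python3 go.py .614 .27 .2 .906
python3 -c "
from h import *
m=optics.camera_model('scene')
for p in((75,285),(160,240),(243,207)):print(at(m,*p,0))
for p in((55,252),(243,180)):print(at(m,*p,.06))"
```

```text
pos [0.5224 0.0476 0.4226] F [-0.5 -0.6 -0.3] open 0.0853 tool delta mm [ 149.2 -188.8  222.4] yaw 0.2771 tilt [-1.2e-03 -3.0e-04 -1.0e+00] q [-0.05 -0.23  1.56 -0.    1.81  1.24]
turn about tool [-5.000e-04  1.200e-03 -6.289e-01]
[0.73702351 0.38917924 0.        ]
[0.73381941 0.20624607 0.        ]
[ 6.93440967e-01 -1.73341592e-03  5.55111512e-17]
[0.76049175 0.3969543  0.06      ]
[ 0.70100061 -0.01324882  0.06      ]
```

```bash
python3 -m pendant '[[[0,0,15],[0,0,-0.105],1],[[0,0,20],[0,0,-0.105],1],[[0,0,20],[0,0,-0.105],1],[[0,0,20],[0,0,-0.105],1],[[0,0,15],[0,0,-0.105],1],[[0,0,10],[0,0,-0.104],1]]' 40 >/dev/null
python3 go.py .50 .27 .2 .906;python3 go.py .614 .27 .2 .906
```

```text
pos [0.5215 0.047  0.3205] F [-0.7  0.2  0.7] open 0.0851 tool delta mm [ 163.1 -153.6  120.5] yaw 0.9097 tilt [-0.0035 -0.     -1.    ] q [-0.05 -0.23  1.73 -0.    1.64  0.61]
turn about tool [-0.0027  0.0022  0.0037]
pos [0.5215 0.047  0.3205] F [-0.7  0.2  0.7] open 0.0851 tool delta mm [233.1 -63.6 120.1] yaw 0.9097 tilt [-0.0035 -0.     -1.    ] q [-0.05 -0.23  1.73 -0.    1.64  0.61]
turn about tool [-0.0027  0.0022  0.0037]
```

```bash
python3 -m pendant '[[[20,-5.5,8],[0,0,0],1],[[30,-8,14],[0,0,0],1],[[35,-10,18],[0,0,0],1],[[35,-10,18],[0,0,0],1],[[35,-10,18],[0,0,0],1],[[33,-9,18],[0,0,0],1],[[25,-6.5,15],[0,0,0],1],[[15,-4,8],[0,0,0],1],[[5,-1,3],[0,0,0],1],[[0,0,0],[0,0,0],1]]' >/dev/null
python3 go.py .614 .27 .12 .906
python3 - <<'E'
from h import *
np.set_printoptions(precision=4,suppress=True)
o=[]
for n,near in(("scene",(175,229)),("side",(179,243))):
    m,i=snap(n)
    print(n,[b for b in blobs(i,"red")[0] if b[0][0]<200])
E
```

```text
pos [0.6156 0.2705 0.2016] F [-0.4 -0.3  0.5] open 0.0857 tool delta mm [-1.1 -0.8 81.6] yaw 0.9066 tilt [-0.0027 -0.0011 -1.    ] q [ 0.3   0.18  1.52 -0.    1.44  0.97]
turn about tool [-0.0014  0.0026  0.0006]
scene [([155, 13, 26, 16, 173], [165.3, 22.1]), ([164, 219, 26, 20, 371], [174.4, 228.7])]
side [([171, 234, 17, 18, 246], [179.0, 242.8])]
```

```bash
python3 -m pendant '[[[-1,-1,15],[0,0,0],1],[[0,0,25],[0,0,0],1],[[0,0,30],[0,0,0],1],[[0,0,30],[0,0,0],1],[[0,0,25],[0,0,0],1],[[0,0,20],[0,0,0],1],[[0,0,12],[0,0,0],1],[[0,0,6],[0,0,0],1],[[0,0,0],[0,0,0],1]]'
python3 -m pendant '[[[0,0,0],[0,0,0],0.6],[[0,0,0],[0,0,0],0.4],[[0,0,0],[0,0,0],0.3],[[0,0,0],[0,0,0],0.3],[[0,0,0],[0,0,0],0.3],[[0,0,0],[0,0,0],0.3],[[0,0,0],[0,0,0],0.3],[[0,0,0],[0,0,0],0.3]]' 40
python3 go.py .614 .27 .038
```

```text
t: 4.58
tool_pos: [0.6138, 0.2701, 0.0391]
tool_rot: [-2.825, -1.375, 0.003]
contact_force: [-0.9, 0.7, -0.5]
opening: 0.0854
grip_force: 0.0
t: 5.25
tool_pos: [0.6162, 0.2715, 0.0428]
tool_rot: [2.824, 1.376, 0.006]
contact_force: [-0.0, 0.6, 6.4]
opening: 0.0525
grip_force: 42.6
pos [0.6162 0.2715 0.0428] F [-0.   0.6  6.4] open 0.0525 tool delta mm [-2.6 -0.8  4.8] yaw 0.9069 tilt [ 0.0038  0.0011 -1.    ] q [ 0.3   0.33  1.62 -0.    1.18  0.97]
```

```bash
python3 -m pendant '[[[0,0,-3],[0,0,0],0.3],[[0,0,-6],[0,0,0],0.3],[[0,0,-10],[0,0,0],0.3],[[0,0,-10],[0,0,0],0.3],[[0,0,-10],[0,0,0],0.3],[[0,0,-6],[0,0,0],0.3],[[0,0,-3],[0,0,0],0.3],[[0,0,0],[0,0,0],0.3],[[0,0,0],[0,0,0],0.3]]' 60
python3 - <<'E'
from h import *
a=snap("scene","s2")[1];b=snap("side")[1]
cv2.imwrite("pics/s2z.png",np.hstack([cv2.resize(a[120:320,110:260,::-1],None,fx=2.5,fy=2.5),cv2.resize(b[140:340,110:260,::-1],None,fx=2.5,fy=2.5)]))
E
```

```text
t: 6.0
tool_pos: [0.6146, 0.271, 0.0884]
tool_rot: [2.824, 1.376, 0.0]
contact_force: [-0.0, 0.2, -1.4]
opening: 0.0518
grip_force: 62.8
```

View pics/s2z.png

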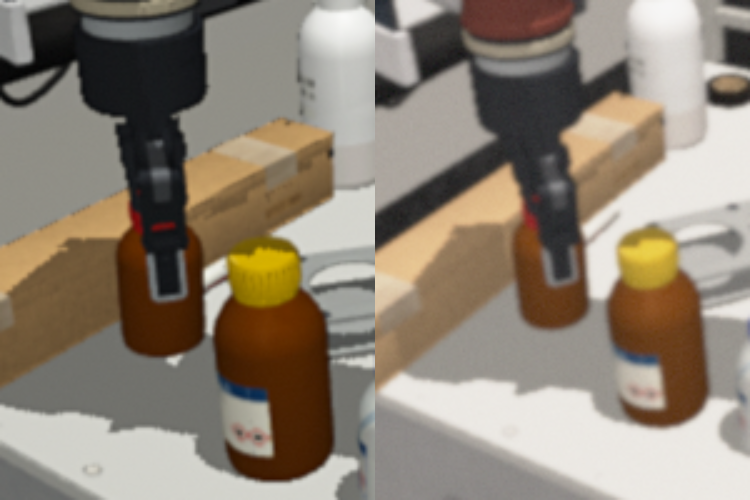

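```bash
python3 go.py .57 .1248 .14 .906
```

```text
pos [0.6141 0.2709 0.0875] F [ 0.3  0.4 -2.3] open 0.052 tool delta mm [-142.2   55.3  -52.4] yaw 0.9068 tilt [-1.3e-03 -4.0e-04 -1.0e+00] q [0.3  0.28 1.61 0.   1.26 0.97]
turn about tool [-0.0008  0.0011  0.0008]
```

```bash
python3 -m pendant '[[[0,0,-10],[0,0,0],0.3],[[0,0,-20],[0,0,0],0.3],[[-10,4,-15],[0,0,0],0.3],[[-20,8,-7],[0,0,0],0.3],[[-27,10.5,0],[0,0,0],0.3],[[-28,11,0],[0,0,0],0.3],[[-27,10.5,0],[0,0,0],0.3],[[-18,7,0],[0,0,0],0.3],[[-9,3.3,0],[0,0,0],0.3],[[-3,1,0],[0,0,0],0.3],[[0,0,0],[0,0,0],0.3],[[0,0,0],[0,0,0],0.3]]' 
python3 go.py .57 .1248 .052 .906
```

```text
t: 7.1
tool_pos: [0.571, 0.1258, 0.1406]
tool_rot: [-2.824, -1.376, -0.001]
contact_force: [0.7, 0.1, -1.2]
opening: 0.0524
grip_force: 62.9
pos [0.571  0.1258 0.1406] F [ 0.7  0.1 -1.2] open 0.0524 tool delta mm [-1.5 -0.2 88.6] yaw 0.9072 tilt [ 5.e-04  6.e-04 -1.e+00] q [0.09 0.03 1.79 0.   1.32 0.75]
turn about tool [ 0.     -0.0008  0.0012]
```

```bash
python3 -m pendant '[[[-1,0,10],[0,0,0],0.3],[[0,0,20],[0,0,0],0.3],[[0,0,20],[0,0,0],0.3],[[0,0,12],[0,0,0],0.3],[[0,0,5],[0,0,0],0.3],[[0,0,0],[0,0,0],0.3]]' 
python3 -m pendant '[[[0,0,5],[0,0,0],0.3],[[0,0,5],[0,0,0],0.3],[[0,0,4],[0,0,0],0.3],[[0,0,2],[0,0,0],0.3],[[0,0,0],[0,0,0],0.3]]'
```

```text
t: 7.6
tool_pos: [0.5687, 0.1247, 0.0711]
tool_rot: [-2.822, -1.376, 0.005]
contact_force: [-1.2, -0.0, -1.2]
opening: 0.0516
grip_force: 62.9
t: 8.02
tool_pos: [0.5698, 0.1243, 0.057]
tool_rot: [-2.824, -1.376, 0.001]
contact_force: [-0.3, -0.2, -0.8]
opening: 0.0521
grip_force: 62.9
```

```bash
for k in 1 2 3; do python3 -m pendant '[[[0,0,1],[0,0,0],0.3],[[0,0,1],[0,0,0],0.3],[[0,0,0],[0,0,0],0.3],[[0,0,0],[0,0,0],0.3]]' | grep -E "pos|force"; done
```

```text
tool_pos: [0.5701, 0.1243, 0.0554]
contact_force: [-0.5, 0.1, -1.7]
grip_force: 62.9
tool_pos: [0.57, 0.1243, 0.0532]
contact_force: [0.2, -0.2, -0.3]
grip_force: 62.9
tool_pos: [0.57, 0.1243, 0.0512]
contact_force: [-0.9, -0.3, -1.1]
grip_force: 62.9
```

```bash
for k in 1 2 3; do python3 -m pendant '[[[0,0,1],[0,0,0],0.3],[[0,0,0.5],[0,0,0],0.3],[[0,0,0],[0,0,0],0.3],[[0,0,0],[0,0,0],0.3]]' | grep -E "pos|force"; done
```

```text
tool_pos: [0.5704, 0.1244, 0.051]
contact_force: [-2.8, 0.2, 5.8]
grip_force: 63.5
tool_pos: [0.5708, 0.1244, 0.0509]
contact_force: [-6.2, -2.5, 12.9]
grip_force: 64.2
tool_pos: [0.5713, 0.1245, 0.0509]
contact_force: [-8.6, -1.2, 18.7]
grip_force: 64.9
```

```bash
python3 -m pendant '[[[0,0,-2],[0,0,0],0.3],[[0,0,-1],[0,0,0],0.3],[[0,0,0],[0,0,0],0.75],[[0,0,0],[0,0,0],1],[[0,0,0],[0,0,0],1],[[0,0,0],[0,0,0],1],[[0,0,0],[0,0,0],1],[[0,0,-5],[0,0,0],1],[[0,0,-15],[0,0,0],1],[[0,0,-30],[0,0,0],1],[[0,0,-30],[0,0,0],1],[[0,0,-20],[0,0,0],1]]' | grep -E "pos|force|t:|open"
python3 -m pendant '[[[0,0,-10],[0,0,0],1],[[0,0,0],[0,0,0],1]]' >/dev/null; python3 go.py .42 .27 .17 .906
python3 - <<'E'
from h import *
np.set_printoptions(precision=4,suppress=True)
O=[]
for n in("scene","side"):
    m,i=snap(n,n+"3");O.append((m,i));print(n,[b for b in blobs(i,"red")[0] if b[0][1]>100 and b[1][0]<400])
E
```

```text
t: 11.02
tool_pos: [0.5711, 0.1244, 0.1532]
tool_rot: [2.823, 1.376, 0.005]
contact_force: [0.2, 0.5, -0.1]
opening: 0.0855
grip_force: 0.0
pos [0.5719 0.1245 0.1634] F [-0.2  0.1  0.2] open 0.0855 tool delta mm [  21.  -209.3   -7.4] yaw 0.9068 tilt [ 6.1e-03  5.0e-04 -1.0e+00] q [ 0.09  0.01  1.78 -0.    1.35  0.75]
turn about tool [ 0.0044 -0.0041  0.0008]
scene [([297, 174, 26, 17, 372], [309.3, 181.8]), ([242, 192, 19, 17, 256], [251.1, 199.8]), ([170, 232, 20, 16, 142], [179.0, 239.2])]
side [([271, 177, 21, 14, 217], [280.7, 183.3]), ([234, 204, 14, 14, 154], [240.3, 211.0]), ([172, 241, 14, 13, 67], [178.7, 246.7])]
```

```bash
python3 -m pendant '[[[1,-10,-8],[0,0,0],1],[[2,-20,-8],[0,0,0],1],[[3,-28,0],[0,0,0],1],[[3,-32,0],[0,0,0],1],[[3,-32,0],[0,0,0],1],[[3,-30,0],[0,0,0],1],[[3,-27,0],[0,0,0],1],[[2,-19,0],[0,0,0],1],[[1,-9,0],[0,0,0],1],[[0,-2.3,0],[0,0,0],1],[[0,0,0],[0,0,0],1]]'  >/dev/null; python3 go.py .4203 .270 .042 .906
```

```text
pos [0.4175 0.2698 0.175 ] F [-0.3 -0.9  0.6] open 0.0861 tool delta mm [  2.    2.2 133. ] yaw 0.9078 tilt [-1.1e-03 -8.0e-04 -1.0e+00] q [ 0.42 -0.22  1.96 -0.    1.4   1.09]
turn about tool [-0.0004  0.0013  0.0018]
```

```bash
python3 -m pendant '[[[1,1,15],[0,0,0],1],[[1,1,22],[0,0,0],1],[[0,0,25],[0,0,0],1],[[0,0,25],[0,0,0],1],[[0,0,20],[0,0,0],1],[[0,0,14],[0,0,0],1],[[0,0,8],[0,0,0],1],[[0,0,4],[0,0,0],1],[[0,0,0],[0,0,0],1]]' | grep -E "pos|force|t:"
python3 -m pendant '[[[0,0,0],[0,0,0],0.6],[[0,0,0],[0,0,0],0.4],[[0,0,0],[0,0,0],0.3],[[0,0,0],[0,0,0],0.3],[[0,0,0],[0,0,0],0.3],[[0,0,0],[0,0,0],0.3],[[0,0,0],[0,0,0],0.3]]' 60 | grep -E "pos|force|open"
python3 -m pendant '[[[0,0,-3],[0,0,0],0.3],[[0,0,-8],[0,0,0],0.3],[[0,0,-18],[0,0,0],0.3],[[0,0,-25],[0,0,0],0.3],[[0,0,-25],[0,0,0],0.3],[[0,0,-15],[0,0,0],0.3],[[0,0,-5],[0,0,0],0.3],[[0,0,0],[0,0,0],0.3]]' | grep -E "pos|force|open"
python3 go.py .4615 -.0138 .15 .906
```

```text
t: 12.95
tool_pos: [0.421, 0.2695, 0.0421]
tool_rot: [2.825, 1.375, -0.002]
contact_force: [-0.0, -0.0, 0.4]
grip_force: 0.0
tool_pos: [0.4223, 0.2709, 0.0448]
contact_force: [-1.3, -0.5, 6.1]
opening: 0.0526
grip_force: 63.6
tool_pos: [0.4217, 0.2706, 0.1436]
contact_force: [-0.0, 0.2, -2.4]
opening: 0.0529
grip_force: 63.1
pos [0.4217 0.2706 0.1436] F [-0.   0.2 -2.4] open 0.0529 tool delta mm [-199.4  206.6   -6.7] yaw 0.9069 tilt [ 0.0029  0.0013 -1.    ] q [ 0.42 -0.18  1.99 -0.    1.33  1.09]
turn about tool [ 0.0015 -0.0028  0.0009]
```

```bash
python3 -m pendant '[[[-7,7,0],[0,0,0],0.3],[[-14,15,0],[0,0,0],0.3],[[-21,22,0],[0,0,0],0.3],[[-25,26,0],[0,0,0],0.3],[[-25,26,0],[0,0,0],0.3],[[-25,26,0],[0,0,0],0.3],[[-25,26,0],[0,0,0],0.3],[[-24,25,0],[0,0,0],0.3],[[-18,18,0],[0,0,0],0.3],[[-10,10,0],[0,0,0],0.3],[[-4,4,0],[0,0,0],0.3],[[-1.4,1.6,0],[0,0,0],0.3]]'  >/dev/null; python3 -m pendant '[[[0,0,0],[0,0,0],0.3],[[0,0,0],[0,0,0],0.3]]'>/dev/null;  python3 go.py .4615 -.0138 .0535 .906
```

```text
pos [ 0.4602 -0.0134  0.141 ] F [ 0.2  0.1 -2. ] open 0.0529 tool delta mm [ 0.6  1.4 87.5] yaw 0.9077 tilt [-1.5e-03  6.0e-04 -1.0e+00] q [-0.19 -0.28  2.08  0.    1.35  0.47]
turn about tool [-0.0015  0.0004  0.0017]
```

```bash
python3 -m pendant '[[[0.5,1.2,10],[0,0,0],0.3],[[0,0,20],[0,0,0],0.3],[[0,0,20],[0,0,0],0.3],[[0,0,14],[0,0,0],0.3],[[0,0,10],[0,0,0],0.3],[[0,0,6],[0,0,0],0.3],[[0,0,3.5],[0,0,0],0.3],[[0,0,0],[0,0,0],0.3],[[0,0,0],[0,0,0],0.3]]' | grep -E "pos|force|t:"
for k in 1 2 ; do python3 -m pendant '[[[0,0,1],[0,0,0],0.3],[[0,0,0.5],[0,0,0],0.3],[[0,0,0],[0,0,0],0.3],[[0,0,0],[0,0,0],0.3]]' | grep -E "pos|force"; done
```

```text
t: 16.12
tool_pos: [0.4626, -0.0145, 0.0589]
tool_rot: [2.823, 1.376, 0.001]
contact_force: [-0.1, 0.3, -1.2]
grip_force: 63.1
tool_pos: [0.4623, -0.0146, 0.0572]
contact_force: [0.4, -0.2, -0.5]
grip_force: 63.1
tool_pos: [0.4619, -0.0145, 0.0552]
contact_force: [0.5, 0.1, -1.1]
grip_force: 63.1
```

```bash
for k in 1 2 3 ; do python3 -m pendant '[[[0,0,1],[0,0,0],0.3],[[0,0,0],[0,0,0],0.3],[[0,0,0],[0,0,0],0.3]]' | grep -E "pos|ct_force"; done
```

```text
tool_pos: [0.4619, -0.0145, 0.0542]
contact_force: [0.3, -0.5, -1.8]
tool_pos: [0.462, -0.0145, 0.0532]
contact_force: [-0.6, -0.2, -2.0]
tool_pos: [0.4622, -0.0146, 0.0528]
contact_force: [-1.4, -0.4, 3.3]
```

Contact with the floor plate at 0.0528, so I'll release. Next is the yellow cap at about (.5158,.2797).

```bash
python3 -m pendant '[[[0,0,-0.5],[0,0,0],0.3],[[0,0,0],[0,0,0],0.75],[[0,0,0],[0,0,0],1],[[0,0,0],[0,0,0],1],[[0,0,0],[0,0,0],1],[[0,0,0],[0,0,0],1],[[0,0,-5],[0,0,0],1],[[0,0,-20],[0,0,0],1],[[0,0,-35],[0,0,0],1],[[0,0,-40],[0,0,0],1],[[0,0,-30],[0,0,0],1],[[0,0,-15],[0,0,0],1]]' | grep -E "pos|force|t:|open"
python3 -m pendant '[[[0,0,0],[0,0,0],1]]' >/dev/null; python3 go.py .5158 .2795 .2 .906
python3 - <<'E'
from h import *
np.set_printoptions(precision=4,suppress=True)
D=dict(red=(.017,.097,.113,[(251,200),(240,211)]),blue=(.017,.1,.116,[(315,220),(285,220)]),yellow=(.0215,.124,.146,[(215,228),(219,243)]))
S={n:snap(n,n+"4") for n in("scene","side")}
for c,(r,a,b,p) in D.items():
    o=[(S[n][0],blobhull(S[n][1],c,q,s=110)) for n,q in zip(S,p)];print(c,[x[1] for x in o],fit(o,r,a,b))
E
```

```text
t: 18.53
tool_pos: [0.4641, -0.0149, 0.2036]
tool_rot: [2.82, 1.374, 0.01]
contact_force: [1.3, 1.0, 0.9]
opening: 0.0852
grip_force: 0.0
pos [ 0.4648 -0.015   0.2037] F [ 0.2 -0.4 -0.2] open 0.0854 tool delta mm [ 263.4 -141.3    3.6] yaw 0.9069 tilt [ 0.0098 -0.0019 -1.    ] q [-0.19 -0.34  2.01  0.    1.46  0.47]
turn about tool [ 0.0089 -0.0046  0.0009]
red [array([251.0768, 199.6969]), array([240.4543, 210.4753])] (array([0.5664, 0.1296]), array([ 0.0816,  0.4321, -0.1288, -0.4166]))
blue [array([344.7739, 188.5897]), array([311.5762, 189.9513])] (array([ 0.4586, -0.0154]), array([-2.4153, -1.8575,  3.0177,  1.3791]))
yellow [array([215.1892, 227.7737]), array([219.3528, 242.638 ])] (array([0.5124, 0.2834]), array([ 0.2263,  0.3965, -0.298 , -0.3442]))
```

```bash
python3 -m pendant '[[[8,-4,0],[0,0,0],1],[[18,-10,0],[0,0,0],1],[[27,-15,0],[0,0,0],1],[[30,-16,0],[0,0,0],1],[[30,-16,0],[0,0,0],1],[[30,-16,0],[0,0,0],1],[[30,-16,0],[0,0,0],1],[[30,-16,0],[0,0,0],1],[[27,-15,0],[0,0,0],1],[[20,-10,0],[0,0,0],1],[[10,-6,0],[0,0,0],1],[[3,-1.3,0],[0,0,0],1]]'  >/dev/null; python3 -m pendant '[[[0,0,0],[0,0,0],1],[[0,0,0],[0,0,0],1]]'>/dev/null;  python3 - <<'E'
from h import *
np.set_printoptions(precision=4,suppress=True)
m,i=snap("wrist","w5");c=blobhull(i,"yellow",(280,250),s=110);print(c,fit([(m,c)],.0215,.124,.146))
E
python3 go.py .5158 .2795 .126 .906
```

```text
[284.1242 222.5348] (array([0.5172, 0.2804]), array([0., 0.]))
pos [0.5125 0.2786 0.1972] F [-0.9 -0.6 -0.1] open 0.0852 tool delta mm [ 2.9  2.  71.2] yaw 0.9057 tilt [-1.e-03 -8.e-04 -1.e+00] q [ 0.37 -0.02  1.75 -0.    1.42  1.04]
turn about tool [-0.0003  0.0012 -0.0003]
```

View pics/w5.png

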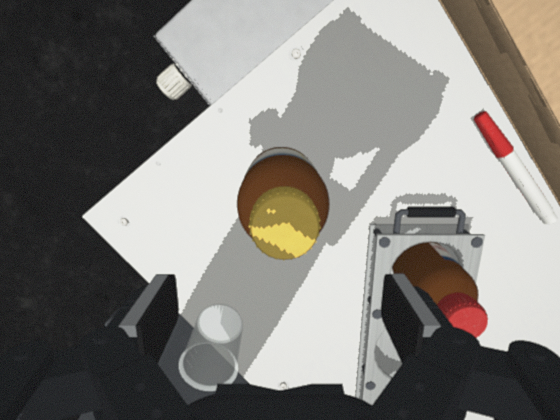

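```bash
python3 -m pendant '[[[3,2,5],[0,0,0],1],[[1.3,0.6,12],[0,0,0],1],[[0,0,16],[0,0,0],1],[[0,0,16],[0,0,0],1],[[0,0,12],[0,0,0],1],[[0,0,7],[0,0,0],1],[[0,0,3.5],[0,0,0],1],[[0,0,0],[0,0,0],1]]' | grep -E "pos|force|t:"
python3 -m pendant '[[[0,0,0],[0,0,0],0.7],[[0,0,0],[0,0,0],0.5],[[0,0,0],[0,0,0],0.35],[[0,0,0],[0,0,0],0.25],[[0,0,0],[0,0,0],0.2],[[0,0,0],[0,0,0],0.2],[[0,0,0],[0,0,0],0.2],[[0,0,0],[0,0,0],0.2]]' 110 | grep -E "pos|force|open"
python3 -m pendant '[[[0,0,-2],[0,0,0],0.2],[[0,0,-4],[0,0,0],0.2],[[0,0,-8],[0,0,0],0.2],[[0,0,-12],[0,0,0],0.2],[[0,0,-16],[0,0,0],0.2],[[0,0,-16],[0,0,0],0.2],[[0,0,-14],[0,0,0],0.2],[[0,0,-8],[0,0,0],0.2],[[0,0,-4],[0,0,0],0.2],[[0,0,0],[0,0,0],0.2]]' | grep -E "pos|force|open"
python3 go.py .5158 .0555 .25 .906
python3 - <<'E'
from h import *
a=snap("scene","s6")[1];b=snap("side","d6")[1]
cv2.imwrite("pics/s6z.png",np.hstack([cv2.resize(a[60:320,140:330,::-1],None,fx=2,fy=2),cv2.resize(b[80:340,140:330,::-1],None,fx=2,fy=2)]))
E
```

```text
t: 20.6
tool_pos: [0.517, 0.2811, 0.1251]
tool_rot: [-2.824, -1.376, 0.003]
contact_force: [0.8, -0.1, 0.3]
grip_force: 0.0
tool_pos: [0.5187, 0.2822, 0.1281]
contact_force: [0.8, 2.2, 7.0]
opening: 0.039
grip_force: 110.8
tool_pos: [0.518, 0.2816, 0.2117]
contact_force: [-0.0, 0.2, -4.4]
opening: 0.0386
grip_force: 111.0
pos [0.518  0.2816 0.2117] F [-0.   0.2 -4.4] open 0.0386 tool delta mm [-179.4  137.7  -38.5] yaw 0.9068 tilt [ 1.9e-03  7.0e-04 -1.0e+00] q [ 0.37 -0.02  1.72 -0.    1.44  1.04]
turn about tool [ 0.001  -0.0017  0.0008]
```

View pics/s6z.png

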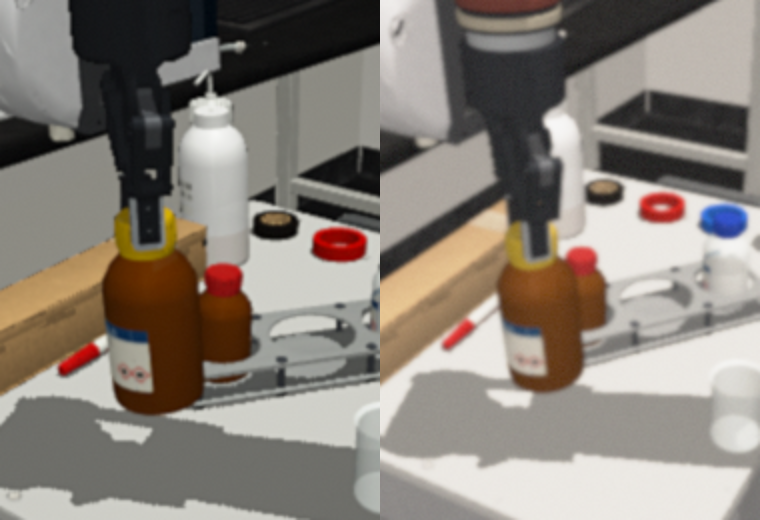

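```bash
python3 -m pendant '[[[0,0,-4],[0,0,0],0.2],[[0,0,-9],[0,0,0],0.2],[[-3,2.3,-13],[0,0,0],0.2],[[-8,6,-13],[0,0,0],0.2],[[-13,10,-9],[0,0,0],0.2],[[-17,13,-5],[0,0,0],0.2],[[-19,14.5,0],[0,0,0],0.2],[[-19,14.5,0],[0,0,0],0.2],[[-19,14.5,0],[0,0,0],0.2],[[-19,14.5,0],[0,0,0],0.2],[[-18,14,0],[0,0,0],0.2],[[-16,12,0],[0,0,0],0.2]]'>/dev/null
python3 -m pendant '[[[-13,10,0],[0,0,0],0.2],[[-9,7,0],[0,0,0],0.2],[[-5,4,0],[0,0,0],0.2],[[-2,1.5,0],[0,0,0],0.2],[[0,0,0],[0,0,0],0.2],[[0,0,0],[0,0,0],0.2],[[0,0,0],[0,0,0],0.2]]'
python3 go.py .5158 .0555 .136 .906
```

```text
t: 23.78
tool_pos: [0.5151, 0.0555, 0.2633]
tool_rot: [-2.823, -1.377, -0.0]
contact_force: [-0.6, -0.6, -3.3]
opening: 0.0388
grip_force: 111.1
pos [0.5151 0.0555 0.2633] F [-0.6 -0.6 -3.3] open 0.0388 tool delta mm [  0.4   0.6 127.3] yaw 0.9078 tilt [-1.e-04  3.e-04 -1.e+00] q [-0.04 -0.22  1.82  0.    1.55  0.63]
turn about tool [-0.0003 -0.0002  0.0018]
```

```bash
python3 -m pendant '[[[0.4,0.5,6],[0,0,0],0.2],[[0,0,12],[0,0,0],0.2],[[0,0,17],[0,0,0],0.2],[[0,0,17],[0,0,0],0.2],[[0,0,14],[0,0,0],0.2],[[0,0,9],[0,0,0],0.2],[[0,0,4],[0,0,0],0.2],[[0,0,0],[0,0,0],0.2]]' | grep -E "pos|force|t:"
python3 - <<'E'
from h import *
(ma,a),(mb,b)=snap("scene","s7"),snap("side","d7")
for m,i in((ma,a),(mb,b)):
    p=proj(m,cyl(.5135,.058,.0345,.054,.054))
    cv2.polylines(i,[p[:48].astype(int)],True,(0,255,0),1)
    p=proj(m,cyl(.5135,.058,.0415,.036,.036))
    cv2.polylines(i,[p[:48].astype(int)],True,(255,255,0),1)
cv2.imwrite("pics/s7z.png",np.hstack([cv2.resize(a[120:270,220:350,::-1],None,fx=3,fy=3),cv2.resize(b[130:280,200:330,::-1],None,fx=3,fy=3)]))
E
```

```text
t: 24.45
tool_pos: [0.5148, 0.055, 0.1825]
tool_rot: [-2.823, -1.376, 0.004]
contact_force: [0.3, -0.7, -3.7]
grip_force: 111.1
```

View pics/s7z.png

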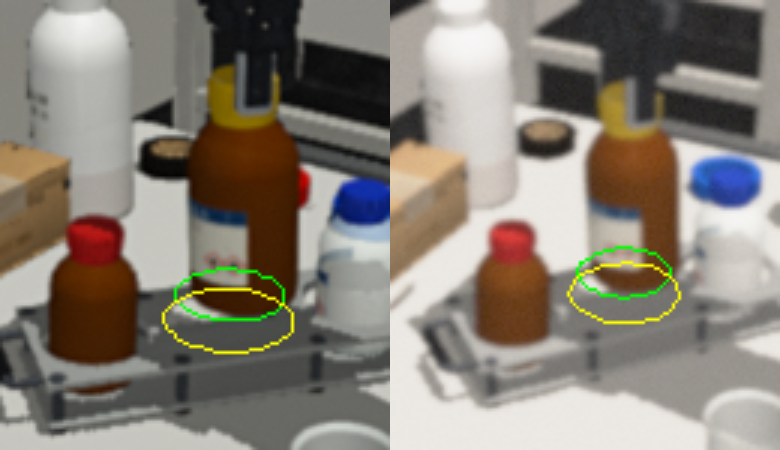

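Run:
```python
from h import *
np.set_printoptions(precision=2,suppress=True)
for n,f,o in(("scene","s7",(120,220)),("side","d7",(130,200))):
    m=optics.camera_model(n);i=cv2.imread(f"pics/{f}.png")
    for z in(.0545,.0645,.08,.1,.12,.14,.19):print(n,z,proj(m,np.array([.5148,.055,z])),end=";")
    print()
    h=cv2.cvtColor(i,cv2.COLOR_BGR2HSV);k=cv2.inRange(h,(0,120,25),(20,255,255))
    c0=int(proj(m,np.array([.5148,.055,.1]))[0])
    for r in range(150,235,5):
        # segment of amber/label containing column c0+3
        w=(h[r,:,2]<140);xs=np.where(k[r,c0-30:c0+35])[0]
        if len(xs):print(r,xs[0]+c0-30,xs[-1]+c0-30,end=" | ")
    print()
    for z in (.036,): print("well rim",np.r_[proj(m,cyl(.5158,.0555,.0415,z,z))].min(0),np.r_[proj(m,cyl(.5158,.0555,.0415,z,z))].max(0))
    i=i;cv2.imwrite("pics/q.png",i)
```

```text
scene 0.0545 [296.88 217.12];scene 0.0645 [297.04 212.47];scene 0.08 [297.3  205.18];scene 0.1 [297.63 195.6 ];scene 0.12 [297.97 185.82];scene 0.14 [298.32 175.83];scene 0.19 [299.23 149.88];
160 290 312 | 165 286 316 | 170 271 318 | 175 282 319 | 180 283 322 | 185 284 322 | 190 301 318 | 195 303 318 | 200 303 318 | 205 303 318 | 210 303 318 | 215 284 317 | 220 287 315 | 
well rim [274.54 215.53] [317.51 236.39]
side 0.0545 [278.27 219.77];side 0.0645 [278.27 215.99];side 0.08 [278.28 210.05];side 0.1 [278.29 202.23];side 0.12 [278.3  194.23];side 0.14 [278.31 186.05];side 0.19 [278.34 164.77];
175 271 291 | 180 267 293 | 185 267 294 | 190 267 294 | 195 268 294 | 200 284 294 | 205 285 294 | 210 285 294 | 215 285 295 | 220 248 294 | 225 248 288 | 230 248 252 | 
well rim [259.59 217.17] [295.94 236.87]
```

The yellow bottle hangs vertically, but its foot is about 5 mm off the well centre towards the blue bottle (foot centre col about 301 against well centre 296 in the scene view). I'll shift +5 mm along tool x.

```bash
python3 -m pendant '[[[2.5,0.5,0],[0,0,0],0.2],[[2.5,0.5,0],[0,0,0],0.2],[[0,0,4],[0,0,0],0.2],[[0,0,4],[0,0,0],0.2],[[0,0,0],[0,0,0],0.2],[[0,0,0],[0,0,0],0.2]]' | grep -E "pos|force|t:"
python3 -m pendant '[[[0,0,5],[0,0,0],0.2],[[0,0,6],[0,0,0],0.2],[[0,0,5],[0,0,0],0.2],[[0,0,2],[0,0,0],0.2],[[0,0,0],[0,0,0],0.2],[[0,0,0],[0,0,0],0.2]]' | grep -E "pos|force|t:"
python3 - <<'E'
from h import *
np.set_printoptions(precision=2,suppress=True)
p=get_obs()['tool_pos']
for n in("scene","side"):
    m,i=snap(n,n+"8");print(n,proj(m,p-[0,0,.07]))
    h=cv2.cvtColor(i,cv2.COLOR_RGB2HSV);k=cv2.inRange(h,(0,120,25),(20,255,255));c0=int(proj(m,p-[0,0,.07])[0])
    for r in range(170,235,5):
        xs=np.where(k[r,c0-26:c0+30])[0]
        if len(xs):print(r,xs[0]+c0-26,xs[-1]+c0-26,end=" | ")
    print()
E
```

```text
t: 25.05
tool_pos: [0.5192, 0.0581, 0.1756]
tool_rot: [-2.824, -1.376, 0.002]
contact_force: [0.4, -0.4, -4.2]
grip_force: 111.1
t: 25.55
tool_pos: [0.5194, 0.0581, 0.158]
tool_rot: [-2.824, -1.376, 0.001]
contact_force: [0.6, 0.2, -2.8]
grip_force: 111.1
scene [294.46 201.34]
170 273 282 | 175 283 318 | 180 281 322 | 185 280 322 | 190 280 315 | 195 280 314 | 200 285 314 | 205 299 314 | 210 299 314 | 215 299 314 | 220 299 314 | 225 281 314 | 230 282 313 | 
side [275.78 207.1 ]
180 287 291 | 185 269 291 | 190 265 290 | 195 264 291 | 200 265 291 | 205 265 291 | 210 281 291 | 215 282 292 | 220 249 292 | 225 249 292 | 230 249 292 |
```

```bash
python3 -m pendant '[[[0,0,4],[0,0,0],0.2],[[0,0,5],[0,0,0],0.2],[[0,0,4],[0,0,0],0.2],[[0,0,3],[0,0,0],0.2],[[0,0,2],[0,0,0],0.2],[[0,0,0],[0,0,0],0.2],[[0,0,0],[0,0,0],0.2]]' | grep -E "pos|ct_force|t:"
for k in 1 2 3 ; do python3 -m pendant '[[[0,0,1],[0,0,0],0.2],[[0,0,0.2],[0,0,0],0.2],[[0,0,0],[0,0,0],0.2]]' | grep -E "pos|ct_force"; done
```

```text
t: 26.23
tool_pos: [0.5195, 0.0581, 0.1401]
tool_rot: [-2.824, -1.376, 0.001]
contact_force: [0.4, -0.3, -4.3]
tool_pos: [0.5197, 0.0581, 0.1392]
contact_force: [-0.1, 0.1, -3.0]
tool_pos: [0.5195, 0.0581, 0.1378]
contact_force: [0.1, 0.7, -2.7]
tool_pos: [0.5195, 0.0581, 0.1366]
contact_force: [-0.1, 0.2, -4.3]
```

```bash
for k in 1 2 ; do python3 -m pendant '[[[0,0,0.8],[0,0,0],0.2],[[0,0,0],[0,0,0],0.2],[[0,0,0],[0,0,0],0.2]]' | grep -E "pos|ct_force"; done
```

```text
tool_pos: [0.5198, 0.0581, 0.1361]
contact_force: [-0.2, -0.7, -3.0]
tool_pos: [0.52, 0.0582, 0.1361]
contact_force: [-2.6, -0.8, 3.4]
```

```bash
python3 -m pendant '[[[0,0,-0.6],[0,0,0],0.2],[[0,0,0],[0,0,0],0.5],[[0,0,0],[0,0,0],0.8],[[0,0,0],[0,0,0],1],[[0,0,0],[0,0,0],1],[[0,0,0],[0,0,0],1],[[0,0,-4],[0,0,0],1],[[0,0,-15],[0,0,0],1],[[0,0,-25],[0,0,0],1],[[0,0,-25],[0,0,0],1],[[0,0,-15],[0,0,0],1],[[0,0,-5],[0,0,0],1]]' 40| grep -E "pos|force|t:|open"
python3 go.py .6349 -.1909 .2 .906
python3 - <<'E'
from h import *
W=np.load("w1.npy",allow_pickle=True).item();S=optics.camera_model("scene")
for p in((485,5),(455,8),(480,0)):print(at(W,*p,.22),at(W,*p,.234))
print(at(S,247,112,.21),at(S,245,97,.234),at(S,247,190,0))
snap("scene","s9");snap("wrist","w9")
E
```

```text
t: 28.48
tool_pos: [0.5214, 0.0581, 0.2288]
tool_rot: [2.821, 1.375, 0.009]
contact_force: [0.6, -0.6, -0.3]
opening: 0.0855
grip_force: 0.0
pos [0.5214 0.0581 0.2288] F [ 0.6 -0.6 -0.3] open 0.0855 tool delta mm [-126.2  242.7   29.6] yaw 0.9069 tilt [ 6.3e-03 -2.0e-04 -1.0e+00] q [-0.03 -0.19  1.85 -0.    1.48  0.63]
turn about tool [ 0.0051 -0.0037  0.0008]
[ 0.71993986 -0.08215552  0.22      ] [ 0.71492862 -0.07604255  0.234     ]
[ 0.71066204 -0.05803773  0.22      ] [ 0.70602727 -0.05290338  0.234     ]
[ 0.72225183 -0.07628412  0.22      ] [ 0.71714679 -0.07040939  0.234     ]
[ 0.69801772 -0.02805134  0.21      ] [ 0.7199515  -0.04969492  0.234     ] [ 7.43095331e-01 -7.90643967e-02 -5.55111512e-17]
```

View pics/s9.png

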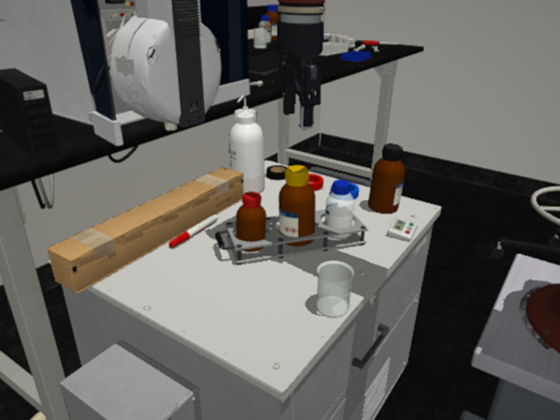

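All three bottles stand in the right wells: red by the handle at (250,222), yellow at (296,215) and blue at (341,210). The rings come next, and I'll turn the camera away from the wash bottle first.

```bash
python3 -m pendant '[[[0,0,0],[0,0,0.12],1],[[0,0,0],[0,0,0.12],1],[[0,0,0],[0,0,0.12],1],[[0,0,0],[0,0,0.12],1],[[0,0,0],[0,0,0.12],1],[[0,0,0],[0,0,0],1]]' >/dev/null; python3 go.py .6349 -.1909 .2 .306
```

```text
pos [0.5186 0.0581 0.2225] F [-0.7  0.2 -1.1] open 0.0853 tool delta mm [ 36.2 272.4  22.1] yaw 0.3049 tilt [-3.4e-03  1.0e-04 -1.0e+00] q [-0.03 -0.19  1.86 -0.    1.48  1.23]
turn about tool [-0.0011  0.0032 -0.0011]
```

```bash
python3 -m pendant '[[[1,9,0],[0,0,0],1],[[3,20,0],[0,0,0],1],[[4,30,0],[0,0,0],1],[[4,32,0],[0,0,0],1],[[4,32,4],[0,0,0],1],[[4,32,4],[0,0,0],1],[[4,32,4],[0,0,0],1],[[4,30,4],[0,0,0],1],[[4,28,4],[0,0,0],1],[[3,18,2],[0,0,0],1],[[1,8,0],[0,0,0],1],[[0,1.4,0],[0,0,0],1]]' >/dev/null; python3 -m pendant '[[[0,0,0],[0,0,0],1],[[0,0,0],[0,0,0],1]]' >/dev/null
python3 - <<'E'
from h import *
np.set_printoptions(precision=4,suppress=True)
m,i=snap("wrist","w10")
for c in("red","blue"):print(c,blobs(i,c,200)[0])
c=blobhull(i,"red",(280,270));print(fit([(m,c)],.034,0,.02))
E
python3 go.py .6349 -.1909 .1 .306
```

```text
red [([245, 148, 69, 69, 1899], [279.5, 183.1])]
blue [([225, 236, 64, 63, 1873], [256.5, 267.8]), ([0, 320, 39, 37, 861], [15.8, 334.5])]
(array([ 0.6352, -0.1905]), array([-0., -0.]))
pos [ 0.636  -0.1896  0.2029] F [ 0.2 -0.1 -0.3] open 0.0855 tool delta mm [ -1.4   0.9 102.9] yaw 0.3085 tilt [ 0.e+00  2.e-04 -1.e+00] q [-0.4   0.16  1.55  0.    1.44  0.86]
turn about tool [-0.0002 -0.0001  0.0025]
```

View pics/w10.png

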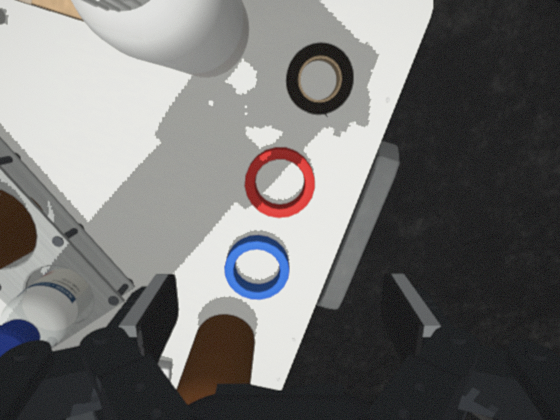

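The wrist view shows the red ring centred at (280,183) and the blue at (257,267), both free. The closing fingers have clear table on both sides. Descending on the red ring.

```bash
python3 -m pendant '[[[-1,1,15],[0,0,0],1],[[0,0.3,25],[0,0,0],1],[[0,0,30],[0,0,0],1],[[0,0,30],[0,0,0],1],[[0,0,28],[0,0,0],1],[[0,0,25],[0,0,0],1],[[0,0,18],[0,0,0],1],[[0,0,12],[0,0,0],1],[[0,0,8],[0,0,0],1],[[0,0,6],[0,0,0],1],[[0,0,4],[0,0,0],1],[[0,0,0],[0,0,0],1]]' | grep -E "pos|force|t:"; python3 go.py .6352 -.1905 .001 .306
```

```text
t: 31.3
tool_pos: [0.6358, -0.1922, 0.0018]
tool_rot: [3.104, 0.48, 0.0]
contact_force: [0.3, 0.3, 0.7]
grip_force: 0.0
pos [ 0.6358 -0.1922  0.0018] F [0.3 0.3 0.7] open 0.0852 tool delta mm [-0.1 -1.8  0.8] yaw 0.307 tilt [ 3.e-04 -1.e-04 -1.e+00] q [-0.41  0.37  1.66  0.    1.12  0.86]
turn about tool [ 0.0002 -0.0003  0.001 ]
```

```bash
python3 -m pendant '[[[0,-1.5,1],[0,0,0],0.9],[[0,0,0],[0,0,0],0.8],[[0,0,0],[0,0,0],0.7],[[0,0,0],[0,0,0],0.6],[[0,0,0],[0,0,0],0.5],[[0,0,0],[0,0,0],0.5],[[0,0,0],[0,0,0],0.5]]' 50 | grep -E "pos|force|t:|open"
python3 -m pendant '[[[0,0,-3],[0,0,0],0.5],[[0,0,-8],[0,0,0],0.5],[[0,0,-18],[0,0,0],0.5],[[0,0,-30],[0,0,0],0.5],[[0,0,-35],[0,0,0],0.5],[[0,0,-35],[0,0,0],0.5],[[0,0,-35],[0,0,0],0.5],[[0,0,-28],[0,0,0],0.5],[[0,0,-16],[0,0,0],0.5],[[0,0,-6],[0,0,0],0.5],[[0,0,0],[0,0,0],0.5]]' | grep -E "pos|force|t:|open"
python3 - <<'E'
from h import *
np.set_printoptions(precision=4,suppress=True)
m,i=snap("wrist","w11");o=get_obs();print(o['tool_pos'])
s=snap("scene","s11")[1];d=snap("side","d11")[1]
cv2.imwrite("pics/w11z.png",np.hstack([cv2.resize(i[...,::-1],None,fx=.7,fy=.7),cv2.resize(s[80:227,260:400,::-1],None,fx=2,fy=2)]))
E
python3 go.py .57 .1248 .2 .906
```

```text
t: 31.88
tool_pos: [0.6365, -0.1912, 0.0027]
tool_rot: [3.104, 0.48, 0.004]
contact_force: [-0.6, 0.7, 5.4]
opening: 0.0654
grip_force: 56.2
t: 32.8
tool_pos: [0.6359, -0.1912, 0.2169]
tool_rot: [3.103, 0.48, 0.005]
contact_force: [-0.1, -0.1, -2.8]
opening: 0.0654
grip_force: 56.1
[ 0.635  -0.1908  0.2145]
pos [ 0.634  -0.1903  0.2119] F [-0.2  1.1 -3.1] open 0.0654 tool delta mm [  34.2 -319.7   12.7] yaw 0.3068 tilt [-0.004   0.0016 -1.    ] q [-0.4   0.15  1.54 -0.    1.46  0.86]
turn about tool [-0.0036  0.0024 -0.5992]
```

View pics/w11z.png

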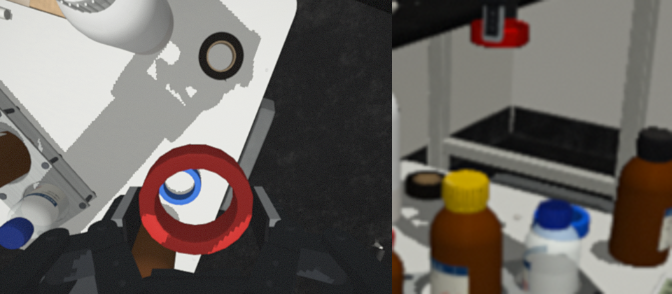

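The ring is held level and centred in the pads. I'll back off from the wash bottle, turn, and go above the red bottle.

```bash
python3 -m pendant '[[[-10,-3,0],[0,0,0],0.5],[[-20,-6,-5],[0,0,0],0.5],[[-25,-8,-5],[0,0,0],0.5],[[-25,-8,-5],[0,0,0],0.5],[[-16,-5,0],[0,0,0],0.5],[[-9,-3,0],[0,0,-0.1],0.5],[[0,0,0],[0,0,-0.1],0.5],[[0,0,0],[0,0,-0.1],0.5],[[0,0,0],[0,0,-0.1],0.5],[[0,0,0],[0,0,-0.1],0.5],[[0,0,0],[0,0,-0.1],0.5],[[0,0,0],[0,0,0],0.5]]'  | grep -E "pos|force|t:|open"
python3 go.py .55 .1 .23 .906
```

```text
t: 33.95
tool_pos: [0.5241, -0.1906, 0.2271]
tool_rot: [-2.82, -1.377, 0.004]
contact_force: [0.2, -0.4, -2.9]
opening: 0.0657
grip_force: 56.1
pos [ 0.5241 -0.1906  0.2271] F [ 0.2 -0.4 -2.9] open 0.0657 tool delta mm [ 245.  -158.3   -2.4] yaw 0.9083 tilt [-0.0038  0.0019 -1.    ] q [-0.48 -0.1   1.77 -0.    1.48  0.18]
turn about tool [-0.0042  0.0008  0.0023]
```

```bash
python3 -m pendant '[[[8,-5,0],[0,0,0],0.5],[[18,-12,0],[0,0,0],0.5],[[24,-17,0],[0,0,0],0.5],[[26,-18,0],[0,0,0],0.5],[[26,-18,0],[0,0,0],0.5],[[26,-18,0],[0,0,0],0.5],[[26,-18,0],[0,0,0],0.5],[[24,-17,0],[0,0,0],0.5],[[21,-15,0],[0,0,0],0.5],[[16,-11,0],[0,0,0],0.5],[[9,-7,0],[0,0,0],0.5],[[3,-2,0],[0,0,0],0.5]]' >/dev/null;  python3 -m pendant '[[[0,0,0],[0,0,0],0.5],[[0,0,0],[0,0,0],0.5],[[0,0,0],[0,0,0],0.5]]'>/dev/null
cat > cap.py <<'E'
import sys
from h import *
np.set_printoptions(precision=4,suppress=True)
c,z1=sys.argv[1],float(sys.argv[2])
o=get_obs();m,i=snap("wrist",sys.argv[3]);p=o['tool_pos'];Rm=R.from_rotvec(o['tool_rot']).as_matrix()
b=blobs(i,c,150)[0];print(b)
big=max(b,key=lambda q:q[0][4])
ring=fit([(m,blobhull(i,c,big[1]))],.034,p[2]-.0027,p[2]+.0173,p[:2])[0];print("ring",ring,"in tool",(Rm.T@np.r_[ring-p[:2],0])*1000)
for q in b:
    if q is not big:
        cap=fit([(m,blobhull(i,c,q[1]))],.017,z1-.016,z1,p[:2])[0];print("cap",cap,"ring->cap tool mm",(Rm.T@np.r_[cap-ring,0])*1000)
E
python3 cap.py red .113 w12; python3 go.py .57 .1248 .2 .906
```

```text
[([256, 112, 47, 49, 1711], [278.8, 136.1]), ([198, 206, 164, 158, 13303], [279.4, 287.5])]
ring [0.5405 0.0839] in tool [-0.2008  0.0306  0.0001]
cap [0.5711 0.1238] ring->cap tool mm [50.2835 -0.5705 -0.0279]
pos [0.5406 0.084  0.2296] F [-0.1  0.4 -1.9] open 0.0657 tool delta mm [50.2 -2.1 29.6] yaw 0.9049 tilt [-2.e-04 -3.e-04 -1.e+00] q [ 0.02 -0.13  1.8  -0.    1.48  0.68]
turn about tool [ 0.      0.0004 -0.0011]
```

View pics/w12.png

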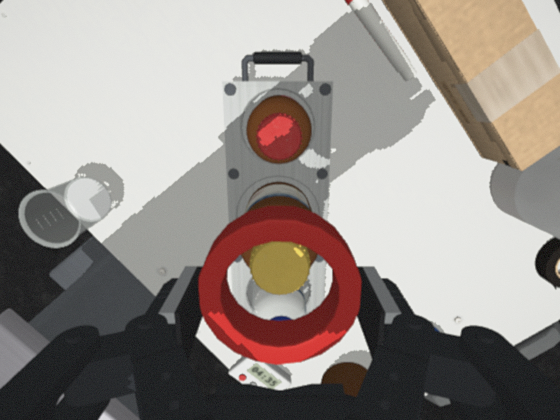

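The wrist view shows the ring centred in the jaws at (279,287) and the red cap at (279,136), in line along tool x. Moving over the cap and checking against the fixed cameras.

```bash
python3 -m pendant '[[[6,-0.3,4],[0,0,0],0.5],[[12,-0.2,8],[0,0,0],0.5],[[14,0,10],[0,0,0],0.5],[[11,0,12],[0,0,0],0.5],[[5.5,0,12],[0,0,0],0.5],[[1.5,0,10],[0,0,0],0.5],[[0,0,6],[0,0,0],0.5],[[0,0,3],[0,0,0],0.5],[[0,0,0],[0,0,0],0.5],[[0,0,0],[0,0,0],0.5]]' | grep -E "pos|ct_force|t:"
cat > fx.py <<'E'
import sys
from h import *
np.set_printoptions(precision=4,suppress=True)
c,z1=sys.argv[1],float(sys.argv[2]);o=get_obs();p=o['tool_pos'];Rm=R.from_rotvec(o['tool_rot']).as_matrix()
A=[];B=[]
for n in("scene","side"):
    m,i=snap(n,n+sys.argv[3]);w=proj(m,p+[0,0,.0073]);k=proj(m,np.r_[p[:2],z1-.008])
    print(n,"expect",w,k,[b for b in blobs(i,c,40)[0] if abs(b[1][0]-k[0])<40 and 100<b[1][1]<260])
    A.append((m,blobhull(i,c,w)));B.append((m,blobhull(i,c,k)))
r=fit(A,.034,p[2]-.0027,p[2]+.0173,p[:2]);q=fit(B,.017,z1-.016,z1,p[:2]);print(p,"ring",r,"cap",q,"ring->cap tool",(Rm.T@np.r_[q[0]-r[0],0])*1000,"tcp->cap",(Rm.T@np.r_[q[0]-p[:2],0])*1000)
E
python3 fx.py red .113 13
```

```text
t: 36.08
tool_pos: [0.571, 0.1244, 0.165]
tool_rot: [2.824, 1.375, 0.001]
contact_force: [-0.2, -0.0, -1.1]
scene expect [250.3501 163.6009] [250.8965 198.3887] [([232, 152, 38, 24, 480], [247.3, 164.3]), ([242, 192, 19, 17, 255], [251.1, 199.8])]
side expect [238.2409 179.9187] [239.7672 208.396 ] [([223, 169, 18, 22, 250], [231.2, 180.6]), ([234, 204, 14, 14, 154], [240.2, 210.9])]
[0.571  0.1244 0.165 ] ring (array([0.5766, 0.1255]), array([-3.1461, -0.2562,  3.6422, -0.5904])) cap (array([0.5659, 0.1307]), array([-0.0133,  0.5237, -0.0261, -0.5319])) ring->cap tool [ -2.5953 -11.6381  -0.0048] tcp->cap [ 1.7352 -7.9363 -0.0024]
```

```bash
python3 -m pendant '[[[0.5,-1.5,10],[0,0,0],0.5],[[0,0,15],[0,0,0],0.5],[[0,0,10],[0,0,0],0.5],[[0,0,5],[0,0,0],0.5],[[0,0,3],[0,0,0],0.5],[[0,0,2],[0,0,0],0.5],[[0,0,0],[0,0,0],0.5],[[0,0,0],[0,0,0],0.5]]' | grep -E "pos|ct_force|t:"
python3 -m pendant '[[[0,0,3],[0,0,0],0.5],[[0,0,4],[0,0,0],0.5],[[0,0,4],[0,0,0],0.5],[[0,0,2],[0,0,0],0.5],[[0,0,0],[0,0,0],0.5],[[0,0,0],[0,0,0],0.5]]' | grep -E "pos|ct_force|t:"
```

```text
t: 36.85
tool_pos: [0.5705, 0.1261, 0.1202]
tool_rot: [2.824, 1.376, 0.001]
contact_force: [0.1, -0.6, -1.4]
t: 37.35
tool_pos: [0.5699, 0.1261, 0.1063]
tool_rot: [-2.824, -1.376, 0.001]
contact_force: [0.1, 0.1, -1.5]
```

```bash
python3 -m pendant '[[[0,0,3],[0,0,0],0.5],[[0,0,4],[0,0,0],0.5],[[0,0,4],[0,0,0],0.5],[[0,0,2],[0,0,0],0.5],[[0,0,0],[0,0,0],0.5],[[0,0,0],[0,0,0],0.5]]' | grep -E "pos|ct_force|t:"
for k in 1 2 3 ; do python3 -m pendant '[[[0,0,1],[0,0,0],0.5],[[0,0,0.5],[0,0,0],0.5],[[0,0,0],[0,0,0],0.5]]' | grep -E "pos|ct_force"; done
```

```text
t: 37.85
tool_pos: [0.5699, 0.1261, 0.0933]
tool_rot: [-2.824, -1.376, 0.001]
contact_force: [-0.8, -0.8, -2.0]
tool_pos: [0.5702, 0.1261, 0.0922]
contact_force: [-0.6, 0.4, -1.4]
tool_pos: [0.5701, 0.1261, 0.0906]
contact_force: [-0.2, 0.3, -1.7]
tool_pos: [0.57, 0.1261, 0.089]
contact_force: [0.6, -0.5, -2.4]
```

```bash
for k in 1 2 3 4; do python3 -m pendant '[[[0,0,0.8],[0,0,0],0.5],[[0,0,0],[0,0,0],0.5],[[0,0,0],[0,0,0],0.5]]' | grep -E "pos|ct_force"; done
```

```text
tool_pos: [0.5701, 0.1261, 0.0884]
contact_force: [-0.7, 0.1, -0.5]
tool_pos: [0.5702, 0.1261, 0.0876]
contact_force: [-0.3, -0.4, -1.4]
tool_pos: [0.5702, 0.1261, 0.0868]
contact_force: [-0.0, 0.1, -2.4]
tool_pos: [0.5702, 0.1261, 0.0861]
contact_force: [0.2, -0.6, -2.2]
```

```bash
for k in 1 2 3; do python3 -m pendant '[[[0,0,0.7],[0,0,0],0.5],[[0,0,0],[0,0,0],0.5],[[0,0,0],[0,0,0],0.5]]' | grep -E "pos|ct_force"; done
```

```text
tool_pos: [0.5703, 0.1261, 0.0855]
contact_force: [0.4, -0.8, -0.9]
tool_pos: [0.5705, 0.1261, 0.0849]
contact_force: [1.0, 0.2, 1.1]
tool_pos: [0.5707, 0.126, 0.0845]
contact_force: [1.6, -0.7, 2.2]
```

```bash
python3 -m pendant '[[[0,0,-0.3],[0,0,0],0.8],[[0,0,0],[0,0,0],0.9],[[0,0,0],[0,0,0],1],[[0,0,0],[0,0,0],1],[[0,0,0],[0,0,0],1],[[0,0,-4],[0,0,0],1],[[0,0,-12],[0,0,0],1],[[0,0,-22],[0,0,0],1],[[0,0,-30],[0,0,0],1],[[0,0,-35],[0,0,0],1],[[0,0,-25],[0,0,0],1],[[0,0,-12],[0,0,0],1]]' | grep -E "pos|force|t:|open"
python3 -m pendant '[[[-8,0,0],[0,0,0],1],[[-16,0,0],[0,0,0],1],[[-10,0,0],[0,0,0],1],[[-4,0,0],[0,0,0],1],[[0,0,0],[0,0,0],1]]'>/dev/null
python3 - <<'E'
from h import *
(a,i),(b,s)=snap("wrist","w14"),snap("scene","s14")
cv2.imwrite("pics/c14.png",np.hstack([cv2.resize(i[40:300,150:400,::-1],(400,416)),cv2.resize(s[160:264,220:320,::-1],(400,416))]))
E
python3 go.py .5404 -.196 .24 .906
```

```text
t: 41.35
tool_pos: [0.5722, 0.1264, 0.2306]
tool_rot: [2.821, 1.375, 0.012]
contact_force: [0.7, 0.4, -0.2]
opening: 0.0853
grip_force: 0.0
pos [0.5463 0.0961 0.2232] F [ 0.   0.1 -0.4] open 0.0854 tool delta mm [-233.6  175.4  -16.9] yaw 0.9063 tilt [-1.4e-03  2.0e-04 -1.0e+00] q [ 0.04 -0.11  1.78  0.    1.47  0.7 ]
turn about tool [-0.0013  0.0007  0.0003]
```

View pics/c14.png

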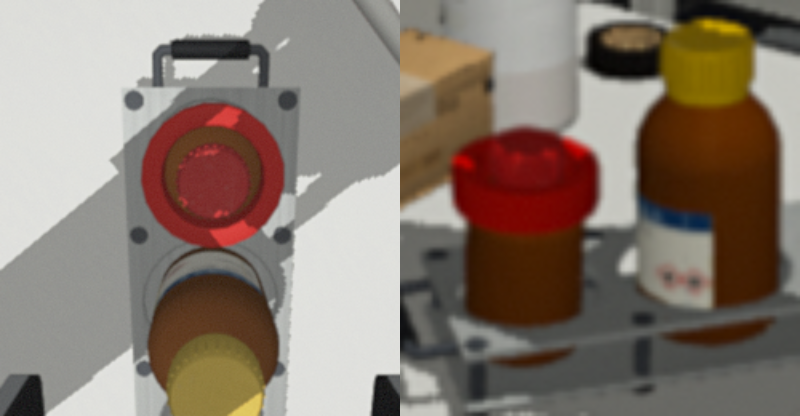

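The red ring is seated on the shoulder with the cap standing through it. Now the blue ring, after checking clearance to the black bottle.

```bash
python3 -m pendant '[[[0,0,0],[0,0,0.12],1],[[0,0,0],[0,0,0.12],1],[[0,0,0],[0,0,0.12],1],[[0,0,0],[0,0,0.12],1],[[0,0,0],[0,0,0.12],1],[[0,0,0],[0,0,0],1]]' >/dev/null; python3 go.py .5404 -.196 .21 .306
python3 - <<'E'
from h import *
W=np.load("w1.npy",allow_pickle=True).item();S=optics.camera_model("scene");D=optics.camera_model("side")
print(at(W,429,275,.147),at(S,393,151,.147),at(S,386,207,0))
E
```

```text
pos [0.5468 0.0965 0.2237] F [-0.  -0.1  0.6] open 0.0855 tool delta mm [-94.1 277.1  13.7] yaw 0.3054 tilt [-7.e-04  2.e-04 -1.e+00] q [ 0.04 -0.11  1.78  0.    1.47  1.31]
turn about tool [-0.0003  0.0006 -0.0006]
[ 0.43606299 -0.18371017  0.147     ] [ 0.42009435 -0.15957961  0.147     ] [ 0.43173088 -0.19408937  0.        ]
```

```bash
python3 -m pendant '[[[-3,9,0],[0,0,0],1],[[-7,21,0],[0,0,0],1],[[-10,30,0],[0,0,0],1],[[-11,33,0],[0,0,0],1],[[-11,33,2],[0,0,0],1],[[-11,33,2],[0,0,0],1],[[-11,33,2],[0,0,0],1],[[-11,30,3],[0,0,0],1],[[-9,27,3],[0,0,0],1],[[-6,18,2],[0,0,0],1],[[-3,8,0],[0,0,0],1],[[-1,2,0],[0,0,0],1]]' >/dev/null; python3 -m pendant '[[[0,0,0],[0,0,0],1],[[0,0,0],[0,0,0],1]]' >/dev/null
python3 - <<'E'
from h import *
np.set_printoptions(precision=4,suppress=True)
m,i=snap("wrist","w15")
print(blobs(i,"blue",200)[0])
c=blobhull(i,"blue",(280,180));print(c,fit([(m,c)],.034,0,.02))
E
python3 go.py .5404 -.196 .001 .306
```

```text
[([246, 146, 67, 68, 1790], [279.2, 180.8]), ([0, 212, 51, 45, 1884], [23.1, 233.5])]
[279.0876 179.8165] (array([ 0.5408, -0.1956]), array([-0.,  0.]))
pos [ 0.541  -0.1952  0.2104] F [-0.4  0.4 -0.2] open 0.0855 tool delta mm [ -0.9   0.6 209.4] yaw 0.3088 tilt [ 3.e-04  2.e-04 -1.e+00] q [-0.48 -0.05  1.75  0.    1.44  0.79]
turn about tool [-0.0001 -0.0004  0.0028]
```

```bash
python3 -m pendant '[[[-0.3,0.3,15],[0,0,0],1],[[0,0,25],[0,0,0],1],[[0,0,33],[0,0,0],1],[[0,0,33],[0,0,0],1],[[0,0,30],[0,0,0],1],[[0,0,25],[0,0,0],1],[[0,0,18],[0,0,0],1],[[0,0,12],[0,0,0],1],[[0,0,8],[0,0,0],1],[[0,0,6],[0,0,0],1],[[0,0,4],[0,0,0],1],[[0,0,0],[0,0,0],1]]' | grep -E "pos|ct_force|t:"
python3 -m pendant '[[[0,-1,0.5],[0,0,0],0.9],[[0,0,0],[0,0,0],0.8],[[0,0,0],[0,0,0],0.7],[[0,0,0],[0,0,0],0.6],[[0,0,0],[0,0,0],0.5],[[0,0,0],[0,0,0],0.5],[[0,0,0],[0,0,0],0.5]]' 50 | grep -E "pos|force|t:|open"
python3 -m pendant '[[[0,0,-3],[0,0,0],0.5],[[0,0,-8],[0,0,0],0.5],[[0,0,-18],[0,0,0],0.5],[[0,0,-30],[0,0,0],0.5],[[0,0,-35],[0,0,0],0.5],[[0,0,-35],[0,0,0],0.5],[[0,0,-35],[0,0,0],0.5],[[0,0,-30],[0,0,0],0.5],[[0,0,-20],[0,0,0],0.5],[[0,0,-10],[0,0,0],0.5],[[0,0,0],[0,0,0],0.5]]' | grep -E "pos|force|t:|open"
python3 -m pendant '[[[0,0,0],[0,0,-0.1],0.5],[[0,0,0],[0,0,-0.1],0.5],[[0,0,0],[0,0,-0.1],0.5],[[0,0,0],[0,0,-0.1],0.5],[[0,0,0],[0,0,-0.1],0.5],[[0,0,0],[0,0,-0.1],0.5],[[0,0,0],[0,0,0],0.5],[[0,0,0],[0,0,0],0.5]]'>/dev/null
python3 go.py .4307 -.0532 .23 .906
```

```text
t: 44.58
tool_pos: [0.5409, -0.1966, 0.0014]
tool_rot: [3.104, 0.481, 0.001]
contact_force: [0.5, 0.3, -0.2]
t: 45.17
tool_pos: [0.5413, -0.1961, 0.0027]
tool_rot: [3.104, 0.48, 0.003]
contact_force: [-2.2, 0.5, 6.1]
opening: 0.0664
grip_force: 54.3
t: 46.08
tool_pos: [0.5415, -0.1964, 0.2282]
tool_rot: [3.101, 0.479, 0.007]
contact_force: [0.2, -0.5, -2.2]
opening: 0.0661
grip_force: 56.7
pos [ 0.5393 -0.1953  0.2223] F [ 0.7  0.4 -2.6] open 0.0664 tool delta mm [  44.5 -173.2   -7.1] yaw 0.9042 tilt [-0.0033  0.0017 -1.    ] q [-0.48 -0.06  1.74 -0.    1.47  0.19]
turn about tool [-0.0036  0.0007 -0.0018]
```

```bash
python3 -m pendant '[[[2,-8,-2],[0,0,0],0.5],[[5,-18,-2],[0,0,0],0.5],[[6,-24,-2],[0,0,0],0.5],[[6,-25,-1],[0,0,0],0.5],[[6,-25,0],[0,0,0],0.5],[[6,-25,0],[0,0,0],0.5],[[6,-22,0],[0,0,0],0.5],[[4,-15,0],[0,0,0],0.5],[[2.5,-8,0],[0,0,0],0.5],[[1,-3,0],[0,0,0],0.5],[[0,0,0],[0,0,0],0.5],[[0,0,0],[0,0,0],0.5]]' >/dev/null
python3 cap.py blue .116 w16; python3 go.py .4615 -.0138 .2 .906
```

```text
[([260, 116, 44, 45, 1516], [281.4, 137.8]), ([197, 206, 165, 158, 13506], [278.8, 288.6])]
ring [ 0.4315 -0.0546] in tool [-0.3299 -0.0197  0.    ]
cap [ 0.4631 -0.0167] ring->cap tool mm [49.2979  1.5049 -0.0043]
pos [ 0.4318 -0.0545  0.2317] F [ 0.2  0.4 -2.2] open 0.0662 tool delta mm [50.4 -1.8 31.7] yaw 0.906 tilt [ 1.e-04 -3.e-04 -1.e+00] q [-0.3  -0.43  2.03 -0.    1.54  0.37]
turn about tool [0.0003 0.0002 0.    ]
```

```bash
python3 -m pendant '[[[6,0.4,4],[0,0,0],0.5],[[12,0.3,8],[0,0,0],0.5],[[14,0,10],[0,0,0],0.5],[[11,0,12],[0,0,0],0.5],[[5,0,12],[0,0,0],0.5],[[1.3,0,12],[0,0,0],0.5],[[0,0,12],[0,0,0],0.5],[[0,0,12],[0,0,0],0.5],[[0,0,10],[0,0,0],0.5],[[0,0,7],[0,0,0],0.5],[[0,0,3],[0,0,0],0.5],[[0,0,0],[0,0,0],0.5]]' | grep -E "pos|ct_force|t:"
python3 go.py .4621 -.0155 .12
```

```text
t: 48.8
tool_pos: [0.4618, -0.0158, 0.1288]
tool_rot: [-2.824, -1.375, 0.002]
contact_force: [-0.5, -0.2, -2.3]
pos [ 0.4618 -0.0158  0.1288] F [-0.5 -0.2 -2.3] open 0.0662 tool delta mm [0.4 0.  8.8] yaw 0.9064 tilt [-1.4e-03  2.0e-04 -1.0e+00] q [-0.2  -0.27  2.08 -0.    1.33  0.47]
```

```bash
python3 -m pendant '[[[0,0,4],[0,0,0],0.5],[[0,0,5],[0,0,0],0.5],[[0,0,5],[0,0,0],0.5],[[0,0,4],[0,0,0],0.5],[[0,0,2],[0,0,0],0.5],[[0,0,0],[0,0,0],0.5],[[0,0,0],[0,0,0],0.5]]' | grep -E "pos|ct_force|t:"
python3 -m pendant '[[[0,0,4],[0,0,0],0.5],[[0,0,5],[0,0,0],0.5],[[0,0,5],[0,0,0],0.5],[[0,0,3],[0,0,0],0.5],[[0,0,1],[0,0,0],0.5],[[0,0,0],[0,0,0],0.5],[[0,0,0],[0,0,0],0.5]]' | grep -E "pos|ct_force|t:"
```

```text
t: 49.38
tool_pos: [0.4623, -0.0156, 0.1096]
tool_rot: [-2.824, -1.376, 0.0]
contact_force: [-0.6, 0.6, -2.6]
t: 49.97
tool_pos: [0.4624, -0.0157, 0.0917]
tool_rot: [-2.824, -1.376, 0.0]
contact_force: [-0.5, 0.6, -2.1]
```

```bash
python3 -m pendant '[[[0,0,2],[0,0,0],0.5],[[0,0,1.2],[0,0,0],0.5],[[0,0,0],[0,0,0],0.5],[[0,0,0],[0,0,0],0.5]]' | grep -E "pos|ct_force"; for k in 1 2 3 4; do python3 -m pendant '[[[0,0,0.8],[0,0,0],0.5],[[0,0,0],[0,0,0],0.5],[[0,0,0],[0,0,0],0.5]]' | grep -E "pos|ct_force"; done
```

```text
tool_pos: [0.4623, -0.0156, 0.0884]
contact_force: [-0.1, 1.0, -3.5]
tool_pos: [0.4624, -0.0157, 0.0877]
contact_force: [-0.1, 0.3, -2.8]
tool_pos: [0.4625, -0.0156, 0.0871]
contact_force: [-1.8, 0.6, -0.2]
tool_pos: [0.4627, -0.0156, 0.0868]
contact_force: [-3.0, 1.0, 4.4]
tool_pos: [0.463, -0.0156, 0.0866]
contact_force: [-3.5, 0.8, 8.0]
```

```bash
python3 -m pendant '[[[0,0,-1],[0,0,0],0.5],[[0,0,0],[0,0,0],0.8],[[0,0,0],[0,0,0],0.9],[[0,0,0],[0,0,0],1],[[0,0,0],[0,0,0],1],[[0,0,0],[0,0,0],1],[[0,0,-4],[0,0,0],1],[[0,0,-12],[0,0,0],1],[[0,0,-22],[0,0,0],1],[[0,0,-30],[0,0,0],1],[[0,0,-35],[0,0,0],1],[[0,0,-25],[0,0,0],1]]' | grep -E "pos|force|t:|open"
python3 -m pendant '[[[-8,0,-10],[0,0,0],1],[[-16,0,-8],[0,0,0],1],[[-20,0,0],[0,0,0],1],[[-14,0,0],[0,0,0],1],[[-4,0,0],[0,0,0],1],[[0,0,0],[0,0,0],1]]'>/dev/null
python3 - <<'E'
from h import *
(a,i),(b,s)=snap("wrist","w17"),snap("scene","s17")
cv2.imwrite("pics/c17.png",np.hstack([cv2.resize(i[:,130:430,::-1],(400,560)),cv2.resize(s[100:324,180:340+80,::-1],(400,373)) if 0 else cv2.resize(s[130:340,220:370,::-1],(400,560))]))
E
```

```text
t: 52.3
tool_pos: [0.4632, -0.0158, 0.2186]
tool_rot: [2.822, 1.375, 0.005]
contact_force: [1.2, -0.6, 0.0]
opening: 0.0854
grip_force: 0.0
```

View pics/c17.png

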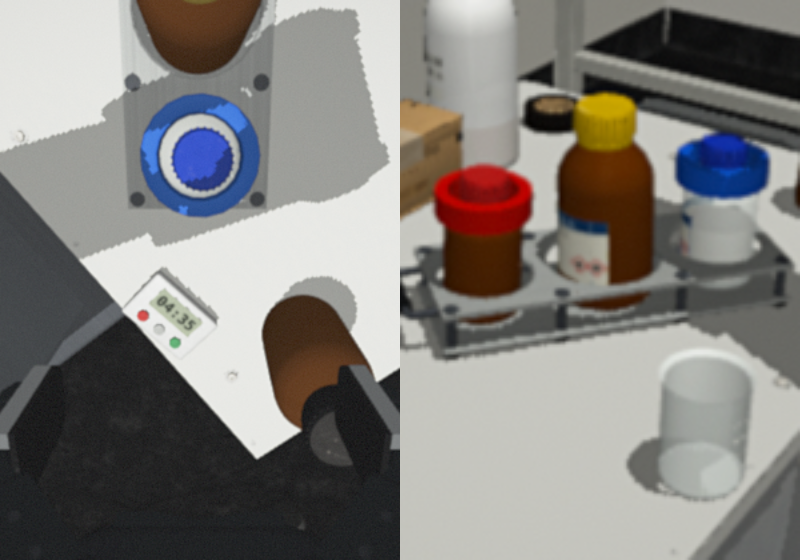

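Both rings are seated, all three bottles stand in their wells, and the beaker and black bottle are undisturbed. Handing in.

```bash
python3 -c "
from station import ctrl,get_obs
print(get_obs()['contact_force'],ctrl.finish_job())"
```

```text
the job is handed in; nothing more can be done
[1.33338904 0.55951832 0.51386104] None
```

The job is handed in at about 53 s: red bottle by the handle, yellow in the middle, blue at the other end, both rings seated on their bottles' shoulders, nothing dropped, and the black-capped bottle, wash bottle and beaker not touched.

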